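# Refit the gas hob's drip tray and knob, then hold the knob in for lighting

### The arm

A 6-joint arm with a two-finger parallel gripper is mounted at the origin on the work surface. World frame = base frame: x ahead of the robot, y to its left, z up, the work surface at z = 0. Lengths are in m, angles in degrees, forces in N, time in s.
With the tool pointing down it reaches from about 0.25 to 0.725 m from the base axis. Payload 9.7 kg.
Tool frame: the origin (TCP) lies between the finger pads; the fingertips stand 17 mm ahead of it and the grasp point (between the pads) lies 2 mm behind it; z points along the fingers, y is the direction in which the jaws open and shut (so a half turn about z gives the same grasp; the last joint's range is limited). The gripper opens to 85 mm and grips with 20 to 120 N. Pads are 22 mm wide; open, the fingers measure 114 mm over their backs; the gripper's body (76 mm by 85 mm) begins 54 mm behind the grasp point. The pads swing forward as they close: fully open they stand 13 mm farther back than shut.
Start: joints at [63.656, 4.979, 10.078, 95.1, 0, 90], TCP at [0.244, 0.493, 0.212] pointing down, gripper open.
Joint ranges: [-179.16, 179.16], [-48.56, 103.87], [-65.8, 70.77], [-126.05, 130.52], [-82.76, 87.17], [-180, 180]. Speed limits (degrees/s): [127.2, 127.2, 147.25, 180, 180, 180].

### API

Orientations are given as [roll, pitch, yaw] about the fixed x, y, z axes, in that order (R = Rz(yaw) Ry(pitch) Rx(roll)).
In Python, from workcell import monitor, cams, order gives the robot as it stands. The module is installed in compiled form; this text tells all that it offers.
- The arm moves only by the shell command python3 -m handwheel 'ROWS' [OPENING] [FORCE]. ROWS is JSON, a list of rows, each a list of 6 numbers: the shift along the tool's x, y, z in m, then the turn, a rotation vector about the tool's x, y, z in degrees. In form: [[tx, ty, tz, wx, wy, wz], ...]. A call has exactly 8 rows; each row shifts and turns the commanded pose from where the row before left it, along the tool's axes as they then stand; what a row does not reach is not made up. A row lasts 1/12 s, in which the tool goes at most 41.7 mm and 7.16 degrees, less where a joint would pass 70% of its speed; a pose out of reach is approached as far as the arm can. A call is refused whole if a number of a shift passes 0.0417 or a number of a turn 7.16, either way. A call with a gripper value outside its range is refused whole. OPENING is the opening, from -1 (shut) to 1 (fully open), set as the call begins (- or left out, the last holds). The fingers move at their own pace and stop on an object; FORCE is the grip in N (left out, the last holds). Time passes only in rows, so rows that do not move let the fingers close, or fill a call up. It gives the time, the measured TCP pose, the force and the opening at its end, in the units of the state.
- monitor.get_obs(): the state, without advancing time (a new reading comes with each control period).
- cams.camera(name): name is "scene" or "top"; returns a dict with "img" (420x560x3 uint8, red, green, blue), "depth" (420x560 float32, m along the optical axis (not along the pixel's ray), 0 where there is no reading), "fx", "fy", "cx", "cy" (pixels), "rvec" (rotation vector, rad) and "tvec" (3), from world to camera coordinates, as OpenCV has them. Camera axes: x right, y down, z forward; pixel columns grow to the right and rows downward; lengths in m; the calibration is good to about 2 mm. A picture is of the moment at which its call begins.
- order.job_done(): hands the job in, once; it reports no verdict.
The state is a dict: "time": time; "q": joint angles; "qd": joint speeds; "joint_efforts": joint torques, N m; "ee_pos": TCP position; "tcp_rot": TCP orientation; "wrist_force": force on the tool from outside, world axes, zero at the start; "torque": the same for the moment, N m; "opening": finger opening in m.
Only numpy, scipy, OpenCV 4.12 (cv2) and the standard library are available. Lean on these libraries where they do the work, as an engineer would, in place of code of your own. Each camera call takes 0.05 s, during which the arm holds its last target. There are 200 camera calls.

### The job

The gas hob has just been washed: slide its drip tray fully home into the slot at the foot of its front, then put the loose control knob back on the bare valve stem, turned so that its D-shaped bore matches the stem, and push it all the way on. Press the knob well down against the valve spring, as for lighting the burner, and finish while still holding it pressed down with the gripper. Leave the terracotta dish on the grate, the jar, the mug and the spoon where they are.

Things in the scene. Friction and masses are not known exactly. Their poses are not given: they have to be found in the camera images.
- hob: One-burner steel gas hob, fixed, 360 deep (its x) by 300 wide (its y), flat deck 80 high. Origin: centre of its underside, on the table; x points from its front to its back, y to the left of someone facing its front. The front is an upright face at x = -180. A black grate 34 high over the deck covers x = -45 to 175, y = -110 to 110. The valve stem stands at x = -115, y = -75.
- slot_mouth (a point): Middle of the tray slot's mouth, at the foot of the hob's front (hob x = -180, y = 0, 6 above the table); the hob's axes. The slot is 174 wide and 12 high, open down to the table top, and runs straight back (+x) for 240.
- tray: Loose drip tray, aluminium with dark floor, 0.35 kg, flat on the table before the slot. Plate 190 (x) by 170 (y) by 8 high; the corners at its +x end, which enters the slot first, are cut off 15 by 12. Origin: centre of the plate's underside. At x = -95 to -99 an upright lip, 190 wide, 36 high. Fully home the lip lies against the hob's front: origin at hob x = -85, y = 0, same axes as the hob.
- tray_grip (a point): Centre of the black grip block that sticks out behind the tray's lip: 30 wide (tray y), 28 long (tray x from -127 to -99), from 8 to 36 above the table, fingers fit on both sides. At tray (-113, 0, 22), with the tray's axes. Fully home it is at hob x = -198, y = 0.
- knob: Loose black control knob standing on the table, 120 g: round skirt 54 across, 20 high, and on it a straight grip bar 50 long (knob x), 16 thick (y), from z = 20 to 44. Origin: centre of its underside. +x: pointer, a white line on that half of the bar. Bore in the underside: 13.2 across, 18 deep, chamfered; round for the first 4, then D-shaped, flat on the +x side 2.3 from the axis.
- knob_pointer (a point): Outer end of the white pointer line on top of the knob's bar: knob (25, 0, 44), with the knob's axes. On the stem it points to the red wedge on the deck.
- stem_tip (a point): Centre of the top of the bare steel valve stem, upright on the hob's deck near its front right corner; 104 above the table when not pressed. D-shaped: 12 diameter, flat on its +x side 1.5 from the axis. It cannot turn. Axes: z up, +x square out of the flat, which is the hob's +y; a red wedge on the deck marks that side.
- stem (a joint): How far the stem is pushed down (m): 0 at rest, stop at 0.0045; the spring resists with 3 N at first, 10 N at the stop, and returns it when let go. The knob goes on only with its +x along the stem's +x (8 degrees of play) and, fully on, its underside is 18 mm below the stem's top: 86 mm above the table at rest. Turned wrong, it jams some 4 mm on and only pushes the stem down.
- testo: Bystander: round terracotta baking dish, 158 across, 18 high, 0.7 kg, standing on the grate, 114 above the table. Origin: centre of its underside.
- salt_jar: Bystander: jar with a red cap, 68 across, 90 high. Origin: centre of its underside.
- mug: Bystander: blue enamel mug, 80 across, 85 high, handle to its +y. Origin: centre of its underside.
- wood_spoon: Bystander: wooden spoon, 240 long, lying along its x axis, 28 high at most. Origin: middle of its underside.
Things that resemble listed ones, but are neither listed nor needed, are in the scene too. Of the things like the knob, leave any that is pink, purple or turquoise; of the rest the larger one is meant.

How it is judged:
By the outcome, as a careful person would: the job done as asked, in the order asked, and still so for the second after the job is handed in, while the arm keeps its last pose, push and grip.
It also fails if it takes over 67 s, if anything falls off the work surface, if the arm or the gripper's body presses on something with over 40 N, if the wrist force passes 120 N, or if a joint passes its speed limit or range.

## Working session

There is one attempt and no reset: what is moved stays moved. The work goes in short steps, Python scripts to look and compute and a shell command to move; the robot and the scene stay as the last step left them, time stands still between calls to the robot, and variables do not carry over. Pictures are saved under pics/ and viewed, about 8 in all and at most 12, crops included, and the job is handed in when it is done.

```bash
mkdir -p pics; cat > h.py <<'E'
import numpy as np, cv2
from workcell import monitor, cams, order
def cam(n):
    c=cams.camera(n); c['R']=cv2.Rodrigues(np.array(c['rvec'],float))[0]; c['t']=np.array(c['tvec'],float).ravel(); return c
def pts(c):
    d=c['depth'].astype(float); v,u=np.mgrid[:d.shape[0],:d.shape[1]]
    P=np.stack([(u-c['cx'])/c['fx']*d,(v-c['cy'])/c['fy']*d,d],-1)
    W=(P-c['t'])@c['R']; W[d==0]=np.nan; return W
def ray(c,u,v,z):
    r=np.array([(u-c['cx'])/c['fx'],(v-c['cy'])/c['fy'],1.])@c['R']; o=-c['t']@c['R']
    return o+r*(z-o[2])/r[2]
def save(n,img): cv2.imwrite('pics/'+n+'.png',img[:,:,::-1])
E
python3 - <<'E'
from h import *
import pickle
a=cam('scene');b=cam('top');pickle.dump((a,b),open('c0.pkl','wb'))
save('scene0',a['img']);save('top0',b['img']);
for c in(a,b): print(-c['t']@c['R'],c['R'][2],c['fx'])
print(monitor.get_obs())
E
```

```text
[1.08418211 0.63417145 0.67943301] [-0.5654426  -0.58178635 -0.58463604] 382.86294447921586
[0.40109322 0.05553342 1.21239058] [ 0.0794736   0.01196099 -0.99676521] 410.19135427286614
{'time': 0.1, 'q': array([6.36555355e+01, 5.00741741e+00, 1.00399705e+01, 9.50994338e+01,
       2.75125333e-03, 9.00002220e+01]), 'qd': array([-0.05512743, -0.13308723,  0.09180173, -0.08137693,  0.03705072,
        0.00081967]), 'joint_efforts': array([ 7.96799418e-05, -5.21560371e+01,  4.65654802e+01,  1.59467943e-02,
       -4.74873696e-05,  5.57099966e-06]), 'ee_pos': array([0.24396032, 0.49268617, 0.21176782]), 'tcp_rot': array([-1.79933119e+02, -2.75099231e-03,  1.53655310e+02]), 'wrist_force': array([-0.69897978, -1.07713733, -0.56610063]), 'torque': array([-0.01247972, -0.00529843,  0.03463891]), 'opening': 0.08552639437372256}
```

View pics/scene0.png

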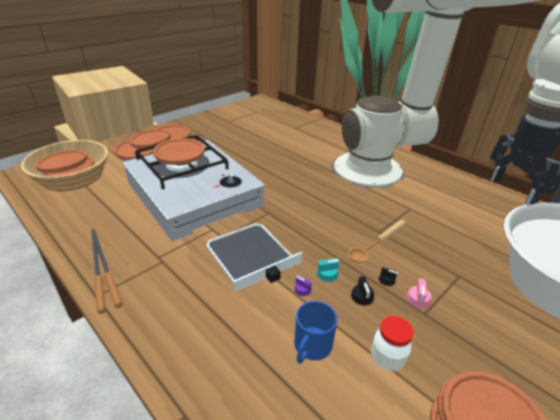

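View pics/top0.png

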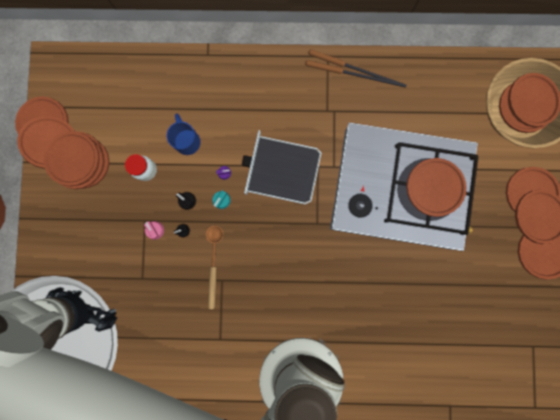

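Scene and top views: the hob is at top px (405,185) with its front facing left. The tray is at (283,168) with its grip at (247,161), and the bare stem on its black disc is at (360,205). Knob candidates are purple (224,173), turquoise (221,200), pink (154,230), large black (186,201) and small black (182,231). The larger black one at (186,201) fits. I'll confirm that in a crop and measure.

```bash
cat > m.py <<'E'
from h import *
import pickle
a,b=pickle.load(open('c0.pkl','rb'))
W=pts(b); z=W[...,2]; I=b['img'].astype(int); np.set_printoptions(precision=4,suppress=True)
print('table z',np.nanmedian(z[240:300,230:300]))
def big(m): 
    n,l,s,c=cv2.connectedComponentsWithStats(m.astype(np.uint8)); k=1+np.argmax(s[1:,4]); return l==k
def rect(m,zz):
    c=max(cv2.findContours(m.astype(np.uint8),0,2)[0],key=cv2.contourArea)
    bx=cv2.boxPoints(cv2.minAreaRect(c)); P=np.array([ray(b,u,v,zz)[:2] for u,v in bx]); return P
def desc(P):
    e=P[1]-P[0],P[2]-P[1]
    for k in e: print('  len',np.linalg.norm(k),'ang',np.degrees(np.arctan2(k[1],k[0])))
    print('  ctr',P.mean(0))
box=np.zeros(z.shape,bool); box[110:260,325:485]=1
hob=big(box&(z>.06)); print('hob'); P=rect(hob,.08); desc(P); print(P, 'deck z',np.nanmedian(z[150:180,350:385]))
box[:]=0; box[120:215,236:330]=1
g=I.sum(-1); sat=I.max(-1)-I.min(-1)
tr=big(box&(sat<45)&((g>330)|(g<270))); print('tray'); desc(rect(tr,.008))
fl=big(box&(sat<30)&(g<270)); desc(rect(fl,.008))
for n,(u0,v0,u1,v1) in dict(big=(170,188,202,213),small=(168,220,195,242)).items():
    m=np.zeros(z.shape,bool); m[v0:v1,u0:u1]=1
    k=big(m&(g<150)&(sat<50)); zz=z[k]; print(n,'area',k.sum(),'zmax',np.nanmax(zz),'px',np.argwhere(k).mean(0)[::-1],'xy',np.nanmean(W[k],0))
    s=k&(z<.026)&(z>.01); print('  skirt',np.nanmean(W[s],0), rect(k,.02).ptp(0) if hasattr(P,'ptp') else '')
    w=np.argwhere(m&(sat<40)&(g>300)); print('  white',len(w), w.mean(0)[::-1] if len(w) else '')
    t=k&(z>.036); print('  top n',t.sum(),np.nanmean(W[t],0))
st=z[185:225,340:385]; k=np.argwhere((st>.092)); print('stem px',k.mean(0)[::-1]+[340,185],len(k))
m=(I[...,0]-I[...,1]>90); m[:, :340]=0;m[:,385:]=0;m[:170]=0;m[230:]=0; print('wedge',np.argwhere(m).mean(0)[::-1],W[m].mean(0))
cr=lambda c,u0,v0,u1,v1,f:cv2.resize(c['img'][v0:v1,u0:u1],None,fx=f,fy=f,interpolation=cv2.INTER_CUBIC)
A=cr(b,140,155,260,245,6)
B=cr(a,260,240,440,320,4)
out=np.zeros((540+320,720,3),np.uint8); out[:540]=A; out[540:,:]=B
save('crop0',cv2.resize(out,None,fx=.69,fy=.69))
E
python3 m.py
```

```text
table z -0.00021712172415576446
hob
  len 0.3054788925107665 ang -8.396441854003124
  len 0.3780084817261056 ang -98.21184536264376
  ctr [ 0.5562 -0.2833]
[[ 0.4313 -0.0758]
 [ 0.7335 -0.1204]
 [ 0.6795 -0.4945]
 [ 0.3806 -0.4427]] deck z 0.07992839180309957
tray
  len 0.19446616174714104 ang -8.773999773280792
  len 0.23421636979031146 ang -99.6195234607401
  ctr [0.6164 0.0691]
  len 0.15787358386702596 ang -10.600888205670614
  len 0.18250844127526838 ang -101.31960379913242
  ctr [0.607 0.059]
big area 226 zmax 0.04804820632323585 px [187.0885 200.7301] xy [0.508  0.3386 0.0248]
  skirt [0.5106 0.3404 0.019 ] 
  white 22 [179.6364 196.0455]
  top n 59 [0.5061 0.3359 0.0429]
small area 122 zmax 0.038269044535364734 px [183.2459 230.0984] xy [0.4225 0.348  0.0189]
  skirt [0.4214 0.3509 0.0149] 
  white 11 [177. 231.]
  top n 5 [0.4282 0.3405 0.0372]
stem px [361.1429 204.9286] 14
wedge [362.3333 189.3333] [ 0.5435 -0.1602  0.0813]
```

View pics/crop0.png

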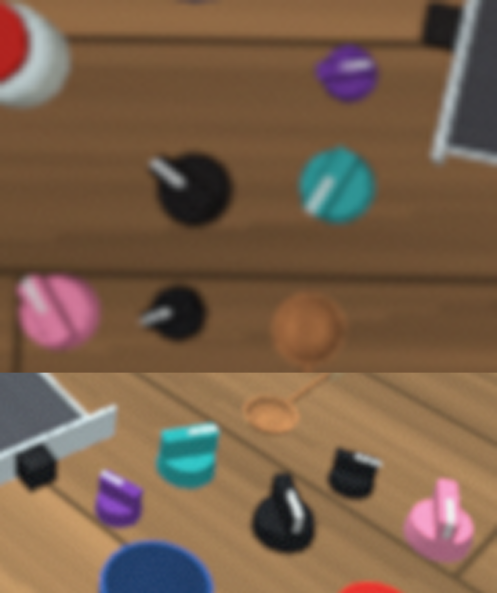

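The large black knob is at top px (187,200), about 54 mm across and 44 mm high. Its pointer points up-left, ending at about (177,194). The small black one is clearly smaller. Next I'll refine with line fits and rays.

```bash
cat > m2.py <<'E'
from h import *
import pickle
a,b=pickle.load(open('c0.pkl','rb')); np.set_printoptions(precision=4,suppress=True)
def big(m):
    n,l,s,c=cv2.connectedComponentsWithStats(m.astype(np.uint8)); k=1+np.argmax(s[1:,4]); return l==k
def win(c,u0,v0,u1,v1):
    m=np.zeros(c['depth'].shape,bool); m[v0:v1,u0:u1]=1; return m
def line(P):
    x,y,px,py=cv2.fitLine(np.float32(P),cv2.DIST_HUBER,0,.01,.01).ravel(); return np.array([px,py]),np.degrees(np.arctan2(y,x))
ang=lambda d:np.degrees(np.arctan2(d[1],d[0]))
W=pts(b);z=W[...,2];I=b['img'].astype(int);g=I.sum(-1);sat=I.max(-1)-I.min(-1)
# hob: edges of deck level mask, image-gradient free
deck=big(win(b,325,110,485,260)&(abs(z-.08)<.005)|win(b,325,110,485,260)&(z>.085))
C=max(cv2.findContours(deck.astype(np.uint8),0,1)[0],key=cv2.contourArea)[:,0].astype(float)
P=np.array([ray(b,u,v,.08)[:2] for u,v in C]); c=P.mean(0)
bx=cv2.boxPoints(cv2.minAreaRect(np.float32(P)))
x=np.array([np.cos(np.radians(-98)),np.sin(np.radians(-98))]); y=np.array([-x[1],x[0]])
L=(P-[.5562,-.2833])@np.c_[x,y]
for n,k in dict(front=(L[:,0]<np.percentile(L[:,0],2)+.012)&(abs(L[:,1])<.12),right=(L[:,1]<np.percentile(L[:,1],2)+.012)&(abs(L[:,0])<.14),left=(L[:,1]>np.percentile(L[:,1],98)-.012)&(abs(L[:,0])<.14)).items():
    q,an=line(P[k]); print('hob',n,k.sum(),'pt',q,'ang',an%180-180)
# colours in both views
A=a['img'].astype(int); Wa=pts(a); za=Wa[...,2]
m=big(win(b,345,175,378,200)&(I[...,0]-I[...,1]>60)); q=np.argwhere(m).mean(0)[::-1]; print('wedge top',ray(b,*q,.08),q)
m=big(win(a,205,170,230,200)&(A[...,0]-A[...,1]>60)); q=np.argwhere(m).mean(0)[::-1]; print('wedge scene',ray(a,*q,.08),q)
k=win(b,340,185,385,225)&(z>.095); print('stem top px',np.argwhere(k).mean(0)[::-1],ray(b,*np.argwhere(k).mean(0)[::-1],.104),k.sum())
k=win(a,210,165,250,195)&(za>.095); print('stem scene',k.sum(), k.sum() and ray(a,*np.argwhere(k).mean(0)[::-1],.104), k.sum() and np.argwhere(k).mean(0)[::-1])
# lip & grip
k=win(b,236,125,268,205)&(z>.024)&(g>330); q,an=line(W[k][:,:2]); print('lip',k.sum(),W[k][:,:2].mean(0),'ang',an)
k=big(win(b,238,150,254,172)&(g<200)); q=np.argwhere(k).mean(0)[::-1]; print('grip px',q,ray(b,*q,.036),k.sum())
k=big(win(a,262,264,284,284)&(A.sum(-1)<160)); q=np.argwhere(k).mean(0)[::-1]; print('grip scene',q,ray(a,*q,.022),k.sum())
f=big(win(b,236,120,330,215)&(sat<30)&(g<270)); r=cv2.minAreaRect(np.argwhere(f)[:,::-1].astype(np.float32)); P=np.array([ray(b,*p,.008)[:2] for p in cv2.boxPoints(r)]); print('floor',P.mean(0),ang(P[1]-P[0]),ang(P[2]-P[1]))
# knob
k=big(win(b,170,188,205,215)&(g<150)&(sat<60)); cc=max(cv2.findContours(k.astype(np.uint8),0,1)[0],key=cv2.contourArea)[:,0]
far=cc[(cc[:,0]>184)]; A_=np.c_[2*far,np.ones(len(far))]; s=np.linalg.lstsq(A_,(far**2).sum(1),rcond=None)[0]; R=np.sqrt(s[2]+s[0]**2+s[1]**2)
print('skirt circ px',s[:2],R,'xy',ray(b,*s[:2],.012))
w=big(win(b,172,188,200,212)&(g>300)&(sat<60)); q=np.argwhere(w)[:,::-1]; Pw=np.array([ray(b,*p,.044)[:2] for p in q]); print('white n',len(q),'line',line(Pw),'ext',Pw.min(0),Pw.max(0),Pw.mean(0)-ray(b,*s[:2],.012)[:2],ang(Pw.mean(0)-ray(b,*s[:2],.012)[:2]))
Ka=big(win(a,345,270,382,308)&(A.sum(-1)<170)); 
t=win(b,170,188,205,215)&(z>.032); print('bar top pts',t.sum(),W[t].mean(0),line(W[t][:,:2]))
E
python3 m2.py
```

```text
hob front 84 pt [ 0.5816 -0.0999] ang -8.219696
hob right 102 pt [ 0.4079 -0.2625] ang -98.24296
hob left 102 pt [ 0.7076 -0.2891] ang -98.33303
wedge top [ 0.5449 -0.1601  0.08  ] [362.2222 188.8889]
wedge scene [ 0.5415 -0.1617  0.08  ] [216.7143 185.5714]
stem top px [361.5 205. ] [ 0.4979 -0.1537  0.104 ] 12
stem scene 27 [ 0.5006 -0.1884  0.104 ] [221.8889 170.3704]
lip 123 [0.6245 0.151 ] ang -11.18644
grip px [245.6875 160.8438] [0.6264 0.1696 0.036 ] 96
grip scene [272.8108 274.0541] [0.627  0.1691 0.022 ] 148
floor [0.607 0.059] -10.600888205670614 -101.31960379913242
skirt circ px [188.0923 200.6301] 7.427993304543321 xy [0.5095 0.3387 0.012 ]
white n 23 line (array([0.5198, 0.3564], dtype=float32), np.float32(52.047733)) ext [0.511 0.346] [0.528  0.3668] [0.0103 0.0177] 59.97129239345964
bar top pts 105 [0.5108 0.3431 0.0428] (array([0.5108, 0.3431], dtype=float32), np.float32(52.31462))
```

```bash

python3 -m handwheel '[[-0.0304,-0.0075,0.005,0,0,0],[-0.0304,-0.0075,0.005,0,0,0],[-0.0304,-0.0075,0.005,0,0,0],[-0.0304,-0.0075,0.005,0,0,0],[-0.0304,-0.0075,0.005,0,0,0],[-0.0304,-0.0075,0.005,0,0,0],[-0.0304,-0.0075,0.005,0,0,0],[-0.0304,-0.0075,0.005,0,0,0]]' 1 40
python3 -m handwheel '[[-0.0304,-0.0075,0.005,0,0,0],[-0.0304,-0.0075,0.005,0,0,0],[-0.0304,-0.0075,0.005,0,0,0],[-0.0304,-0.0075,0.005,0,0,0],[-0.0304,-0.0075,0.005,0,0,0],[-0.0304,-0.0075,0.005,0,0,0],[-0.0304,-0.0075,0.005,0,0,0],[-0.0304,-0.0075,0.005,0,0,0]]'
python3 -m handwheel '[[0,0,0,0,0,6.8],[0,0,0,0,0,6.8],[0,0,0,0,0,6.8],[0,0,0,0,0,6.8],[0,0,0,0,0,6.8],[0,0,0,0,0,6.8],[0,0,0,0,0,6.8],[0,0,0,0,0,6.8]]'
python3 -m handwheel '[[0,0,0,0,0,6.8],[0,0,0,0,0,6.8],[0,0,0,0,0,6.8],[0,0,0,0,0,0],[0,0,0,0,0,0],[0,0,0,0,0,0],[0,0,0,0,0,0],[0,0,0,0,0,0]]'
```

```text
time: 0.77
ee_pos: [0.4362, 0.3299, 0.1718]
tcp_rot: [-180.0, -0.0, 153.7]
wrist_force: [0.0, -0.1, -0.0]
opening: 0.0855
time: 1.43
ee_pos: [0.6275, 0.1682, 0.1317]
tcp_rot: [-180.0, -0.0, 153.6]
wrist_force: [0.5, 0.7, 0.0]
opening: 0.0853
time: 2.1
ee_pos: [0.6265, 0.1694, 0.1318]
tcp_rot: [-179.9, 0.0, 98.9]
wrist_force: [-0.1, 0.0, 1.0]
opening: 0.0852
time: 2.77
ee_pos: [0.6267, 0.1695, 0.1323]
tcp_rot: [-180.0, 0.0, 79.0]
wrist_force: [0.2, -0.3, 0.0]
opening: 0.0855
```

```bash

python3 -m handwheel '[[0,0,0.018,0,0,0],[0,0,0.018,0,0,0],[0,0,0.018,0,0,0],[0,0,0.018,0,0,0],[0,0,0.014,0,0,0],[0,0,0.009,0,0,0],[0,0,0.004,0,0,0],[0,0,0,0,0,0]]' 1
python3 -m handwheel '[[0,0,0,0,0,0],[0,0,0,0,0,0],[0,0,0,0,0,0],[0,0,0,0,0,0],[0,0,0,0,0,0],[0,0,0,0,0,0],[0,0,0,0,0,0],[0,0,0,0,0,0]]' -1 40
python3 - <<'E'
from h import *
b=cam('top');a=cam('scene'); o=np.vstack([cv2.resize(b['img'][100:260,210:390],(630,560))[:300],cv2.resize(a['img'][190:310,170:350],(630,420))[:300]]); save('grip',o); print(monitor.get_obs()['ee_pos'])
E
```

```text
time: 3.43
ee_pos: [0.6263, 0.1694, 0.0327]
tcp_rot: [-179.9, 0.0, 78.9]
wrist_force: [-0.6, 0.2, -0.1]
opening: 0.0855
time: 4.1
ee_pos: [0.6267, 0.1695, 0.0334]
tcp_rot: [180.0, -0.0, 78.9]
wrist_force: [0.2, -0.1, 0.8]
opening: 0.0004
[0.62667221 0.16946397 0.03335388]
```

View pics/grip.png

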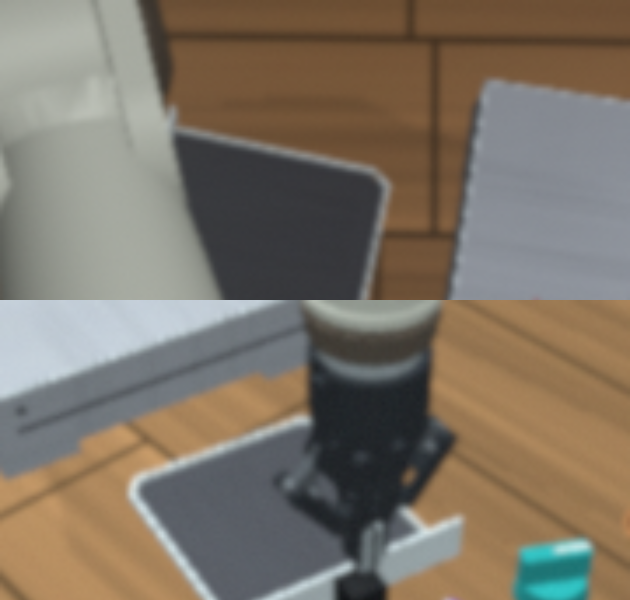

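The fingers shut on nothing. In the scene crop the block still seems to sit at its old px (273,272), with the fingertips just above and behind it. I'll check with a larger crop and depth.

```bash
python3 - <<'E'
from h import *
np.set_printoptions(precision=3,suppress=True)
import pickle
a=cam('scene'); p=monitor.get_obs()['ee_pos']
for n,P in dict(tcp=p,tip=p-[0,0,.017],).items():
    q=a['R']@P+a['t']; print(n,q[0]/q[2]*a['fx']+a['cx'],q[1]/q[2]*a['fy']+a['cy'],q[2])
W=pts(a)
a0,b0=pickle.load(open('c0.pkl','rb')); W0=pts(a0)
for v in range(256,286,3): print(v,[tuple(np.round(W0[v,u],3)) for u in (268,273,278)],[tuple(np.round(W[v,u],3)) for u in (273,)])
save('grip2',cv2.resize(a['img'][235:295,235:315],None,fx=7,fy=7,interpolation=cv2.INTER_CUBIC))
E
```

```text
tcp 273.12023887695295 270.64158532754396 0.9067710557046254
tip 272.9828051589081 275.74582948236684 0.9167098684661685
256 [(np.float64(0.58), np.float64(0.101), np.float64(0.005)), (np.float64(0.568), np.float64(0.108), np.float64(0.002)), (np.float64(0.56), np.float64(0.118), np.float64(0.004))] [(np.float64(0.638), np.float64(0.179), np.float64(0.093))]
259 [(np.float64(0.587), np.float64(0.109), np.float64(0.004)), (np.float64(0.579), np.float64(0.119), np.float64(0.006)), (np.float64(0.568), np.float64(0.127), np.float64(0.004))] [(np.float64(0.635), np.float64(0.177), np.float64(0.081))]
262 [(np.float64(0.594), np.float64(0.117), np.float64(0.004)), (np.float64(0.585), np.float64(0.126), np.float64(0.004)), (np.float64(0.6), np.float64(0.159), np.float64(0.037))] [(np.float64(0.634), np.float64(0.176), np.float64(0.071))]
265 [(np.float64(0.601), np.float64(0.124), np.float64(0.003)), (np.float64(0.616), np.float64(0.158), np.float64(0.036)), (np.float64(0.602), np.float64(0.161), np.float64(0.03))] [(np.float64(0.634), np.float64(0.176), np.float64(0.061))]
268 [(np.float64
[... 725 characters left out ...]
44), np.float64(0.171), np.float64(0.025)), (np.float64(0.637), np.float64(0.18), np.float64(0.028)), (np.float64(0.626), np.float64(0.186), np.float64(0.024))] [(np.float64(0.639), np.float64(0.182), np.float64(0.03))]
280 [(np.float64(0.645), np.float64(0.171), np.float64(0.016)), (np.float64(0.638), np.float64(0.182), np.float64(0.02)), (np.float64(0.623), np.float64(0.183), np.float64(0.01))] [(np.float64(0.64), np.float64(0.183), np.float64(0.021))]
283 [(np.float64(0.643), np.float64(0.169), np.float64(0.003)), (np.float64(0.633), np.float64(0.176), np.float64(0.001)), (np.float64(0.625), np.float64(0.185), np.float64(0.002))] [(np.float64(0.633), np.float64(0.177), np.float64(0.002))]
```

View pics/grip2.png

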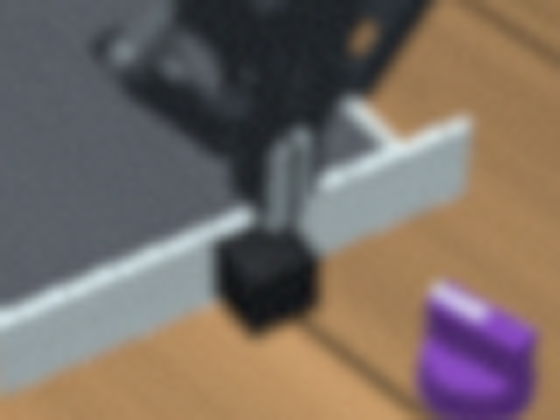

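The shut fingers seem to sit over the block, not around it. I'll measure the true fingertip height from the change since the first picture.

```bash
python3 - <<'E'
from h import *
import pickle
np.set_printoptions(precision=3,suppress=True)
a=cam('scene'); a0,b0=pickle.load(open('c0.pkl','rb')); W=pts(a);W0=pts(a0)
ch=(abs(a['depth']-a0['depth'])>.012)
for v in range(250,282):
    u=np.where(ch[v,255:300])[0]+255
    print(v,(u.min(),u.max(),len(u),np.nanmedian(W[v,u],0)) if len(u) else '-')
o=monitor.get_obs();print(o['ee_pos'],o['opening'],o['q'],o['wrist_force'])
E
```

```text
250 (np.int64(255), np.int64(282), 28, array([0.645, 0.174, 0.111]))
251 (np.int64(256), np.int64(281), 26, array([0.645, 0.176, 0.11 ]))
252 (np.int64(258), np.int64(281), 24, array([0.645, 0.176, 0.108]))
253 (np.int64(259), np.int64(280), 22, array([0.644, 0.176, 0.104]))
254 (np.int64(261), np.int64(280), 20, array([0.644, 0.177, 0.103]))
255 (np.int64(262), np.int64(280), 19, array([0.642, 0.178, 0.099]))
256 (np.int64(264), np.int64(280), 17, array([0.639, 0.177, 0.092]))
257 (np.int64(265), np.int64(292), 17, array([0.635, 0.176, 0.086]))
258 (np.int64(268), np.int64(280), 13, array([0.635, 0.178, 0.083]))
259 (np.int64(268), np.int64(280), 13, array([0.634, 0.178, 0.079]))
260 (np.int64(265), np.int64(280), 14, array([0.634, 0.178, 0.076]))
261 (np.int64(268), np.int64(279), 12, array([0.634, 0.176, 0.073]))
262 (np.int64(268), np.int64(286), 13, array([0.634, 0.176, 0.07 ]))
263 (np.int64(269), np.int64(278), 10, array([0.633, 0.177, 0.069]))
264 (np.int64(270), np.int64(278), 9, array([0.634, 0.179, 0.065]))
265 (np.int64(270), np.int64(278), 9, array([0.635, 0.18 , 0.062])
[... 231 characters left out ...]
 np.int64(285), 1, array([ 0.578,  0.163, -0.001]))
271 -
272 -
273 (np.int64(256), np.int64(256), 1, array([0.661, 0.147, 0.032]))
274 (np.int64(288), np.int64(288), 1, array([0.586, 0.18 , 0.003]))
275 (np.int64(264), np.int64(264), 1, array([0.641, 0.153, 0.016]))
276 (np.int64(271), np.int64(271), 1, array([0.642, 0.178, 0.033]))
277 -
278 (np.int64(262), np.int64(262), 1, array([nan, nan, nan]))
279 (np.int64(285), np.int64(285), 1, array([nan, nan, nan]))
280 -
281 (np.int64(295), np.int64(295), 1, array([nan, nan, nan]))
[0.627 0.169 0.033] 0.0003346368342852134 [ 15.133  18.716   6.296  77.583   0.    116.279] [ 1.033  0.459 -0.004]<stdin>:8: RuntimeWarning: All-NaN slice encountered
```

```bash
python3 - <<'E'
from h import *
import pickle
np.set_printoptions(precision=3,suppress=True)
a,b=pickle.load(open('c0.pkl','rb'))
for n,c in (('scene',a),('top',b)):
    W=pts(c);d=W-[.244,.493,0]
    for lo in np.arange(.15,.34,.01):
        k=(np.hypot(d[...,0],d[...,1])<.09)&(W[...,2]>lo)&(W[...,2]<=lo+.01)
        if k.sum(): print(n,round(lo,2),k.sum(),W[k].mean(0),W[k].min(0),W[k].max(0))
E
```

```text
scene 0.24 25 [0.246 0.492 0.248] [0.215 0.446 0.245] [0.276 0.54  0.25 ]
scene 0.25 92 [0.248 0.491 0.256] [0.215 0.439 0.25 ] [0.277 0.545 0.26 ]
scene 0.26 107 [0.25  0.497 0.265] [0.213 0.439 0.26 ] [0.276 0.546 0.27 ]
scene 0.27 104 [0.252 0.501 0.275] [0.214 0.44  0.27 ] [0.276 0.546 0.28 ]
scene 0.28 91 [0.247 0.486 0.285] [0.212 0.434 0.28 ] [0.281 0.544 0.29 ]
scene 0.29 215 [0.256 0.503 0.296] [0.204 0.422 0.29 ] [0.288 0.564 0.3  ]
scene 0.3 301 [0.254 0.504 0.305] [0.204 0.423 0.3  ] [0.288 0.563 0.31 ]
scene 0.31 340 [0.255 0.501 0.315] [0.205 0.423 0.31 ] [0.289 0.563 0.32 ]
scene 0.32 278 [0.258 0.499 0.325] [0.209 0.424 0.32 ] [0.289 0.56  0.33 ]
scene 0.33 348 [0.258 0.495 0.335] [0.22  0.425 0.33 ] [0.288 0.556 0.34 ]
scene 0.34 396 [0.254 0.495 0.345] [0.206 0.426 0.34 ] [0.287 0.553 0.35 ]
top 0.24 10 [0.26  0.512 0.246] [0.227 0.444 0.242] [0.274 0.53  0.249]
top 0.25 30 [0.249 0.485 0.256] [0.22  0.438 0.251] [0.276 0.539 0.26 ]
top 0.26 21 [0.249 0.483 0.265] [0.222 0.438 0.261] [0.274 0.537 0.269]
top 0.27 17 [0.247 0.476 0.274] [0.223 0.437 0.27 ] [0.275 0.532 0.279]
top 0.28 17 [0.255 0.49  0.286] [0.225 0.436 0.28 ] [0.279 0.542 0.29 ]
top 0.29 102 [0.246 0.481 0.296] [0.202 0.42  0.29 ] [0.287 0.552 0.3  ]
top 0.3 99 [0.24  0.467 0.305] [0.201 0.42  0.3  ] [0.287 0.549 0.31 ]
top 0.31 81 [0.239 0.46  0.314] [0.201 0.421 0.31 ] [0.286 0.551 0.32 ]
top 0.32 78 [0.239 0.463 0.325] [0.202 0.423 0.32 ] [0.285 0.549 0.33 ]
top 0.33 95 [0.242 0.468 0.335] [0.203 0.424 0.33 ] [0.285 0.547 0.34 ]
top 0.34 194 [0.234 0.464 0.345] [0.203 0.424 0.34 ] [0.284 0.551 0.35 ]
```

Both views agree: the real fingers sit about 37 mm higher along the tool axis than the reported TCP says. Open tips are at z 0.245 with the TCP at 0.212, and shut tips at about 0.054 with the TCP at 0.033. The x and y readings are right. So I'll treat the TCP as real z = reported + 0.037, open, go about 35 mm lower, and grip again.

```bash

python3 -m handwheel '[[0,0,0,0,0,0],[0,0,0,0,0,0],[0,0,0,0,0,0],[0,0,0,0,0,0],[0,0,0,0,0,0],[0,0,0.003,0,0,0],[0,0,0.006,0,0,0],[0,0,0.006,0,0,0]]' 1 40
python3 -m handwheel '[[0,0,0.006,0,0,0],[0,0,0.006,0,0,0],[0,0,0.005,0,0,0],[0,0,0.003,0,0,0],[0,0,0,0,0,0],[0,0,0,0,0,0],[0,0,0,0,0,0],[0,0,0,0,0,0]]'
python3 -m handwheel '[[0,0,0,0,0,0],[0,0,0,0,0,0],[0,0,0,0,0,0],[0,0,0,0,0,0],[0,0,0,0,0,0],[0,0,0,0,0,0],[0,0,0,0,0,0],[0,0,0,0,0,0]]' -1 40
```

```text
time: 4.97
ee_pos: [0.6268, 0.1695, 0.0179]
tcp_rot: [180.0, -0.0, 78.9]
wrist_force: [0.7, 1.0, 0.1]
opening: 0.0855
time: 5.63
ee_pos: [0.627, 0.1696, -0.0012]
tcp_rot: [180.0, -0.0, 78.9]
wrist_force: [0.3, 0.4, 0.1]
opening: 0.0855
time: 6.3
ee_pos: [0.627, 0.1696, -0.0013]
tcp_rot: [180.0, -0.0, 78.9]
wrist_force: [0.1, 0.4, 2.8]
opening: 0.0293
```

Block gripped at 29 mm opening. Before pushing, I'll check the tool-frame extents of the gripper against the 80 mm deck. This uses the stored picture, so it costs no robot time.

```bash
python3 - <<'E'
from h import *
import pickle
np.set_printoptions(precision=3,suppress=True)
a,b=pickle.load(open('c0.pkl','rb'))
p=np.radians(153.655); X=np.array([np.cos(p),np.sin(p)]);Y=np.array([np.sin(p),-np.cos(p)])
W=np.vstack([pts(a).reshape(-1,3),pts(b).reshape(-1,3)]); d=W[:,:2]-[.244,.493]; k=np.hypot(*d.T)<.1; W=W[k];d=d[k]
for lo in np.arange(.24,.34,.008):
    m=(W[:,2]>lo)&(W[:,2]<=lo+.008); x=d[m]@X;y=d[m]@Y
    print(round(lo-.212,3),m.sum(),'x',x.min(),x.max(),'y',y.min(),y.max())
# hob-frame position
o=monitor.get_obs()['ee_pos'][:2]; t=np.radians(-98.27); x=np.array([np.cos(t),np.sin(t)]); y=np.array([-x[1],x[0]])
print('rel mouth', (o-[.5833,-.1001])@x,(o-[.5833,-.1001])@y)
E
```

```text
0.028 18 x -0.011430801036909445 0.00993326057076693 y -0.049945970855208986 0.04987817932464012
0.036 82 x -0.012349087535716148 0.009828111101104913 y -0.056150362185663064 0.05542132210598107
0.044 103 x -0.013180410261441016 0.01060650873562081 y -0.05817642190060553 0.05686733440177748
0.052 107 x -0.012547972743410395 0.01241063879570716 y -0.05829575119107906 0.05685467959890083
0.06 96 x -0.013537779651959944 0.011551886899089394 y -0.058399963302868826 0.05657305875812702
0.068 83 x -0.013881348149460864 0.012766919990008624 y -0.05779421568236626 0.060039218044473916
0.076 179 x -0.015160030070881353 0.012084637173119743 y -0.07576142789567931 0.07388183484817538
0.084 311 x -0.017615764752569422 0.014074817966771977 y -0.07629218116529596 0.07506203826171393
0.092 350 x -0.018374623792076963 0.015317187762085524 y -0.0762382736670258 0.07380811611015457
0.1 323 x -0.02057323906221443 0.020607763058753042 y -0.07409388469105817 0.07299217284677166
0.108 281 x -0.020684413376660438 0.016926699152943765 y -0.07336476658039003 0.07257245500028386
0.116 342 x -0.022123385695175846 0.010445930718191814 y -0.07181375814414752 0.0709884742639915
0.124 387 x -0.022705665643909165 0.011550354344344024 y -0.07068207079146423 0.07000687032974351
rel mouth -0.273159731539005 0.004416861017460995
```

```bash

python3 -m handwheel '[[0,0,0,0,0,-1.4],[0,0,0,0,0,-1.4],[0,-0.0022,0,0,0,0],[-0.010,-0.0022,0,0,0,0],[-0.015,0,0,0,0,0],[-0.015,0,0,0,0,0],[-0.010,0,0,0,0,0],[-0.004,0,0,0,0,0]]'
cat > f.py <<'E'
from h import *
o=monitor.get_obs(); t=np.radians(-98.27); x=np.array([np.cos(t),np.sin(t)]); y=np.array([-x[1],x[0]])
d=o['ee_pos'][:2]-[.5833,-.1001]; print('rel mouth',(d@x).round(4),(d@y).round(4),'rot',o['tcp_rot'].round(2),'F',o['wrist_force'].round(1),'op',o['opening'])
E
cat >> f.py <<'E'
import sys
if len(sys.argv)>1:
    b=cam('top'); save(sys.argv[1],cv2.resize(b['img'][110:260,230:390],None,fx=4,fy=4,interpolation=cv2.INTER_CUBIC))
    W=pts(b);z=W[...,2];I=b['img'].astype(int);sat=I.max(-1)-I.min(-1);g=I.sum(-1)
    # front-left/right plate rim: bright low pixels against wood, hob frame
    m=(sat<25)&(g>360)&(z<.014)&(z>.002)
    L=np.c_[(W[m][:,:2]-[.5833,-.1001])@x,(W[m][:,:2]-[.5833,-.1001])@y]
    L=L[(L[:,0]>-.25)&(L[:,0]<.0)&(abs(L[:,1])<.11)]
    for s in (1,-1):
        k=(L[:,1]*s>.075); 
        if k.sum()>8:
            p=np.polyfit(L[k,0],L[k,1],1); print('side',s,k.sum(),'y mean',L[k,1].mean().round(4),'slope deg',np.degrees(p[0]).round(2),'x range',L[k,0].min().round(3),L[k,0].max().round(3))
E
python3 f.py mouth
```

```text
time: 6.97
ee_pos: [0.6144, 0.1154, -0.0013]
tcp_rot: [180.0, -0.0, 81.6]
wrist_force: [1.6, 5.2, 4.7]
opening: 0.0293
rel mouth -0.2177 -0.0002 rot [ 1.7999e+02 -3.0000e-02  8.1600e+01] F [1.6 5.2 4.7] op 0.02926129769837546
side 1 60 y mean 0.084 slope deg -0.34 x range -0.167 -0.012
side -1 38 y mean -0.082 slope deg 2.54 x range -0.101 -0.013
```

View pics/mouth.png

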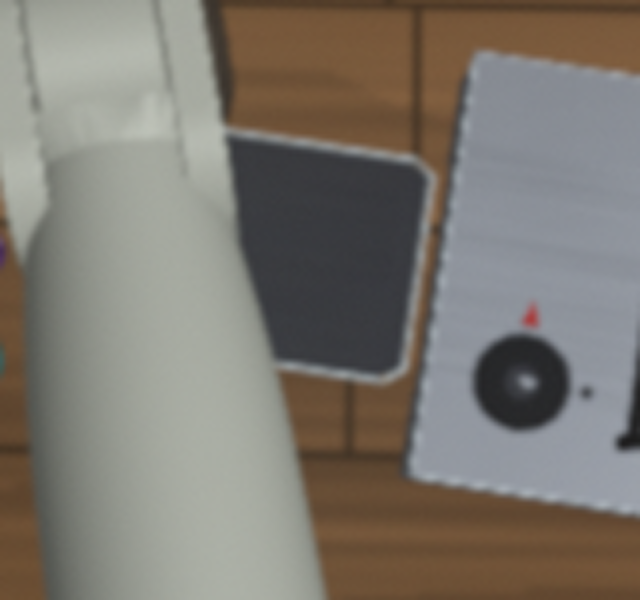

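Sixth picture: the tray's front edge (crop px 385–430, rows 160–380) is parallel to the hob front and centred within about 1 mm. Pushing in.

```bash

python3 -m handwheel '[[-0.006,0,0,0,0,0],[-0.006,0,0,0,0,0],[-0.006,0,0,0,0,0],[-0.006,0,0,0,0,0],[-0.006,0,0,0,0,0],[-0.006,0,0,0,0,0],[-0.006,0,0,0,0,0],[-0.006,0,0,0,0,0]]'
python3 f.py
```

```text
time: 7.68
ee_pos: [0.6078, 0.0696, -0.0013]
tcp_rot: [180.0, -0.1, 81.7]
wrist_force: [1.5, 4.7, 6.7]
opening: 0.0288
rel mouth -0.1714 -0.0001 rot [ 1.7997e+02 -6.0000e-02  8.1680e+01] F [1.5 4.7 6.7] op 0.028770949768805204
```

```bash

python3 -m handwheel '[[-0.015,0,0,0,0,0],[-0.015,0,0,0,0,0],[-0.015,0,0,0,0,0],[-0.015,0,0,0,0,0],[-0.015,0,0,0,0,0],[-0.015,0,0,0,0,0],[-0.015,0,0,0,0,0],[-0.012,0,0,0,0,0]]'
python3 -m handwheel '[[-0.006,0,0,0,0,0],[-0.006,0,0,0,0,0],[-0.005,0,0,0,0,0],[-0.004,0,0,0,0,0],[-0.003,0,0,0,0,0],[-0.002,0,0,0,0,0],[-0.001,0,0,0,0,0],[0,0,0,0,0,0]]'
python3 f.py
```

```text
time: 8.35
ee_pos: [0.5906, -0.0469, -0.0013]
tcp_rot: [180.0, -0.1, 81.7]
wrist_force: [1.1, 5.4, 5.0]
opening: 0.0293
time: 9.02
ee_pos: [0.5868, -0.073, -0.0013]
tcp_rot: [180.0, -0.0, 81.7]
wrist_force: [1.0, 3.0, 5.6]
opening: 0.0293
rel mouth -0.0273 -0.0004 rot [ 1.7998e+02 -4.0000e-02  8.1660e+01] F [1.  3.  5.6] op 0.029271788391751232
```

```bash

python3 -m handwheel '[[-0.002,0,0,0,0,0],[-0.002,0,0,0,0,0],[-0.001,0,0,0,0,0],[-0.001,0,0,0,0,0],[-0.001,0,0,0,0,0],[0,0,0,0,0,0],[0,0,0,0,0,0],[0,0,0,0,0,0]]'
python3 f.py
python3 -m handwheel '[[-0.001,0,0,0,0,0],[-0.001,0,0,0,0,0],[-0.0005,0,0,0,0,0],[0,0,0,0,0,0],[0,0,0,0,0,0],[0,0,0,0,0,0],[0,0,0,0,0,0],[0,0,0,0,0,0]]'
python3 f.py
```

```text
time: 9.68
ee_pos: [0.5858, -0.0798, -0.0013]
tcp_rot: [180.0, -0.0, 81.7]
wrist_force: [0.4, 5.1, 6.0]
opening: 0.0291
rel mouth -0.0205 -0.0004 rot [ 1.7998e+02 -4.0000e-02  8.1670e+01] F [0.4 5.1 6. ] op 0.02912797669038776
time: 10.35
ee_pos: [0.5858, -0.0808, -0.0013]
tcp_rot: [180.0, -0.2, 81.7]
wrist_force: [2.7, 12.5, 5.5]
opening: 0.0292
rel mouth -0.0195 -0.0003 rot [179.97  -0.2   81.68] F [ 2.7 12.5  5.5] op 0.02924606165613475
```

Contact: the advance stalled and the force is rising. I'll push a little more to seat it firmly, then release, rise and look.

```bash

python3 -m handwheel '[[-0.001,0,0,0,0,0],[-0.001,0,0,0,0,0],[-0.001,0,0,0,0,0],[0,0,0,0,0,0],[0,0,0,0,0,0],[0,0,0,0,0,0],[0,0,0,0,0,0],[0.0045,0,0,0,0,0]]'
python3 f.py
python3 -m handwheel '[[0,0,0,0,0,0],[0,0,0,0,0,0],[0,0,0,0,0,0],[0,0,0,0,0,0],[0,0,0,0,0,0],[0,0,0,0,0,0],[0,0,-0.003,0,0,0],[0,0,-0.015,0,0,0]]' 1 40
python3 -m handwheel '[[0,0,-0.025,0,0,0],[0.01,0,-0.03,0,0,0],[0.025,0,-0.025,0,0,0],[0.03,0,-0.01,0,0,0],[0.035,0,0,0,0,0],[0.035,0,0,0,0,0],[0.035,0,0,0,0,0],[0.03,0,0,0,0,0]]' 1 40
python3 - <<'E'
from h import *
a=cam('scene');b=cam('top'); s=cv2.resize(a['img'][165:275,110:270],(640,440),interpolation=cv2.INTER_CUBIC)
save('home',s)
W=pts(a);A=a['img'].astype(int)
t=np.radians(-98.27); x=np.array([np.cos(t),np.sin(t)]); y=np.array([-x[1],x[0]])
L=np.c_[(W[...,:2].reshape(-1,2)-[.5833,-.1001])@np.c_[x,y],W[...,2].ravel()]
k=(L[:,2]>.015)&(L[:,2]<.03)&(L[:,0]>-.05)&(L[:,0]<.05)
for lo in np.arange(-.15,.15,.02):
    m=k&(L[:,1]>lo)&(L[:,1]<lo+.02); print(round(lo,2),m.sum(),np.median(L[m,0]).round(4) if m.sum() else '')
E
```

```text
time: 11.02
ee_pos: [0.5858, -0.0806, -0.0013]
tcp_rot: [180.0, -0.0, 81.7]
wrist_force: [0.7, -5.7, 6.3]
opening: 0.0287
rel mouth -0.0197 -0.0003 rot [ 1.7997e+02 -1.0000e-02  8.1720e+01] F [ 0.7 -5.7  6.3] op 0.02873996039047556
time: 11.68
ee_pos: [0.584, -0.0811, 0.0143]
tcp_rot: [-179.8, 0.0, 81.6]
wrist_force: [0.2, 1.7, -0.1]
opening: 0.0853
time: 12.35
ee_pos: [0.6146, 0.1188, 0.1068]
tcp_rot: [180.0, -0.0, 81.7]
wrist_force: [0.7, 0.1, -0.1]
opening: 0.0856
-0.15 0 
-0.13 4 -0.0015
-0.11 4 0.0002
-0.09 1 -0.0067
-0.07 0 
-0.05 7 -0.0065
-0.03 18 -0.0074
-0.01 25 -0.0335
0.01 43 -0.0079
0.03 29 -0.0054
0.05 30 -0.0059
0.07 27 -0.0058
0.09 33 -0.0016
0.11 33 -0.0007
0.13 56 0.0005
```

View pics/home.png

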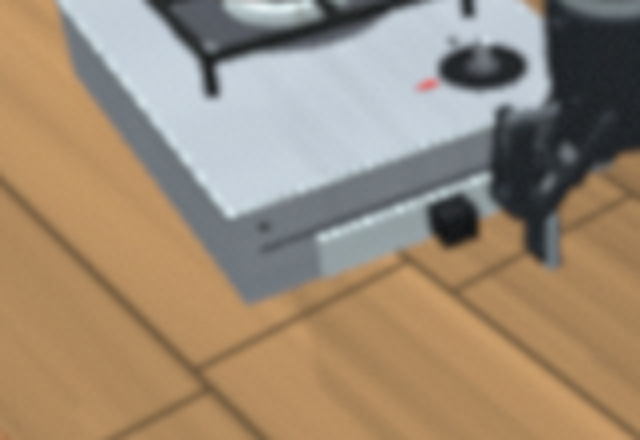

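The lip lies against the front: its outer face is about 5 mm proud where 4 is nominal. To be sure, I'll nudge the block from behind with shut fingers.

```bash

python3 -m handwheel '[[-0.005,0,0.012,0,0,0],[-0.01,0,0.016,0,0,0],[-0.01,0,0.016,0,0,0],[-0.01,0,0.016,0,0,0],[-0.015,0,0.016,0,0,0],[-0.015,0,0.016,0,0,0],[-0.015,0,0.012,0,0,0],[-0.015,0,0.005,0,0,0]]' -1 40
python3 -m handwheel '[[-0.015,0,0,0,0,0],[-0.015,0,0,0,0,0],[-0.015,0,0,0,0,0],[-0.012,0,0,0,0,0],[-0.008,0,0,0,0,0],[-0.005,0,0,0,0,0],[-0.003,0,0,0,0,0],[-0.002,0,0,0,0,0]]'
python3 f.py
python3 -m handwheel '[[-0.002,0,0,0,0,0],[-0.002,0,0,0,0,0],[-0.002,0,0,0,0,0],[-0.0015,0,0,0,0,0],[-0.001,0,0,0,0,0],[-0.001,0,0,0,0,0],[0,0,0,0,0,0],[0,0,0,0,0,0]]'
python3 f.py
```

```text
time: 13.12
ee_pos: [0.5994, 0.0214, -0.0044]
tcp_rot: [-179.9, 0.0, 81.6]
wrist_force: [0.1, -1.2, 0.7]
opening: -0.0003
time: 13.78
ee_pos: [0.5899, -0.0517, -0.0024]
tcp_rot: [180.0, -0.0, 81.7]
wrist_force: [0.5, -0.2, 1.0]
opening: -0.0003
rel mouth -0.0489 -0.0004 rot [ 1.7998e+02 -1.0000e-02  8.1650e+01] F [ 0.5 -0.2  1. ] op -0.00029935896680933073
time: 14.45
ee_pos: [0.589, -0.0569, -0.0025]
tcp_rot: [-180.0, -0.4, 81.8]
wrist_force: [1.9, 19.5, 0.7]
opening: 0.0001
rel mouth -0.0436 -0.0006 rot [-179.99   -0.41   81.84] F [ 1.9 19.5  0.7] op 0.0001429232276240448
```

The push held at 19.5 N with no movement, so the tray is home. Now I'll refine the knob from the stored images with a radius-constrained circle fit and both views.

```bash
python3 - <<'E'
from h import *
import pickle
from scipy.optimize import least_squares
np.set_printoptions(precision=4,suppress=True)
a,b=pickle.load(open('c0.pkl','rb'))
def big(m):
    n,l,s,c=cv2.connectedComponentsWithStats(m.astype(np.uint8)); return l==1+np.argmax(s[1:,4])
for n,c,(u0,v0,u1,v1) in (('top',b,(170,185,205,216)),('scene',a,(345,272,382,308))):
    I=c['img'].astype(int);g=I.sum(-1);sat=I.max(-1)-I.min(-1);W=pts(c);z=W[...,2]
    w=np.zeros(z.shape,bool);w[v0:v1,u0:u1]=1
    t=w&(z>.034)&(np.hypot(W[...,0]-.511,W[...,1]-.343)<.04); T=W[t]
    vx,vy,px,py=cv2.fitLine(np.float32(T[:,:2]),cv2.DIST_HUBER,0,.001,.001).ravel()
    s=(T[:,:2]-[px,py])@[vx,vy]; print(n,'bar',t.sum(),'ang',np.degrees(np.arctan2(vy,vx)),'mid of ext',np.array([px,py])+np.array([vx,vy])*(s.min()+s.max())/2,'len',np.ptp(s))
    wh=w&(g>(300 if n=='top' else 330))&(sat<70); wh=big(wh); q=np.argwhere(wh)[:,::-1]; P=np.array([ray(c,*p,.044)[:2] for p in q]); vx,vy,px,py=cv2.fitLine(np.float32(P),cv2.DIST_HUBER,0,.001,.001).ravel(); s=(P-[px,py])@[vx,vy]
    print('  white',len(q),'ang',np.degrees(np.arctan2(vy,vx)),'ends',[px,py]+np.outer([s.min(),s.max()],[vx,vy]))
    k=w&(z>.004)&(z<.03)&(g<230); S=W[k][:,:2]
    # skirt: all points lie within R=27; fit circle to hull
    h=cv2.convexHull(np.float32(S))[:,0]; r=least_squares(lambda p:np.hypot(*(h-p).T)-.027,[.51,.34],loss='soft_l1',f_scale=.002); print('  skirt hull',r.x,np.abs(r.fun).mean(),len(h), 'mean',S.mean(0))
b_=b['img'].astype(int);k=np.zeros(b_.shape[:2],bool);k[185:216,170:205]=1
k=big(k&(b_.sum(-1)<190)); C=max(cv2.findContours(k.astype(np.uint8),0,1)[0],key=cv2.contourArea)[:,0]; P=np.array([ray(b,*p,.02)[:2] for p in C]); r=least_squares(lambda p:np.hypot(*(P-p).T)-.027,[.51,.34],loss='soft_l1',f_scale=.001); print('contour',r.x,np.abs(r.fun).mean())
E
```

```text
top bar 101 ang 51.915867 mid of ext [0.5116 0.3444] len 0.050862614727319476
  white 23 ang 52.047733 ends [[0.5114 0.3457]
 [0.5279 0.3669]]
  skirt hull [0.5067 0.3424] 0.006064293101861767 11 mean [0.5089 0.3395]
scene bar 156 ang 52.741367 mid of ext [0.5131 0.3458] len 0.05175521268635389
  white 69 ang 64.97032 ends [[0.4933 0.3491]
 [0.5144 0.3943]]
  skirt hull [0.5101 0.3479] 0.009633042733383942 23 mean [0.5163 0.3511]
contour [0.5084 0.3406] 0.0029666111508859037
```

```bash

python3 -m handwheel '[[0.01,0,0,0,0,0],[0.02,0,-0.0025,0,0,0],[0.026,-0.01,-0.012,0,0,0],[0.026,-0.01,-0.012,0,0,0],[0.026,-0.01,-0.012,0,0,0],[0.026,-0.01,-0.012,0,0,0],[0.026,-0.01,-0.012,0,0,0],[0.026,-0.01,-0.012,0,0,0]]' 
python3 -m handwheel '[[0.025,-0.0093,-0.0023,0,0,0],[0.025,-0.0093,-0.0023,0,0,0],[0.025,-0.0093,-0.0023,0,0,0],[0.025,-0.0093,-0.0023,0,0,0],[0.025,-0.0093,-0.0023,0,0,0],[0.025,-0.0093,-0.0023,0,0,0],[0.025,-0.0093,-0.0023,0,0,0],[0.025,-0.0093,-0.0023,0,0,0]]' 1 40
python3 -m handwheel '[[0,0,0,0,0,5.9],[0,0,0,0,0,5.9],[0,0,0,0,0,5.9],[0,0,0,0,0,5.9],[0,0,0,0,0,5.9],[0,0,0,0,0,0],[0,0,0,0,0,0],[0,0,0,0,0,0]]'
```

```text
time: 15.12
ee_pos: [0.5556, 0.1332, 0.0725]
tcp_rot: [180.0, 0.0, 81.7]
wrist_force: [-0.3, -0.5, -0.5]
opening: 0.0002
time: 15.78
ee_pos: [0.5109, 0.342, 0.0904]
tcp_rot: [180.0, 0.0, 81.7]
wrist_force: [1.6, -0.0, 0.5]
opening: 0.0859
time: 16.45
ee_pos: [0.5115, 0.3406, 0.0903]
tcp_rot: [180.0, 0.0, 52.4]
wrist_force: [0.4, -0.4, -0.0]
opening: 0.0857
```

```bash

python3 -m handwheel '[[0.0035,-0.002,0.012,0,0,0],[0,0,0.016,0,0,0],[0,0,0.016,0,0,0],[0,0,0.016,0,0,0],[0,0,0.014,0,0,0],[0,0,0.009,0,0,0],[0,0,0.003,0,0,0],[0,0,0,0,0,0]]' 
python3 -m handwheel '[[0,0,0,0,0,0],[0,0,0,0,0,0],[0,0,0,0,0,0],[0,0,0,0,0,0],[0,0,0,0,0,0],[0,0,0,0,0,0],[0,0,0,0,0,0],[0,0,0,0,0,0]]' -1 60
python3 f.py
```

```text
time: 17.12
ee_pos: [0.5116, 0.3443, 0.0032]
tcp_rot: [-180.0, 0.1, 52.2]
wrist_force: [0.0, 0.4, -0.2]
opening: 0.0854
time: 17.78
ee_pos: [0.5123, 0.3447, 0.0048]
tcp_rot: [180.0, -0.0, 52.2]
wrist_force: [-0.5, -0.3, 4.5]
opening: 0.0151
rel mouth -0.43 -0.1342 rot [ 1.7998e+02 -5.0000e-02  5.2160e+01] F [-0.5 -0.3  4.5] op 0.015092459235447003
```

Knob gripped at 15 mm opening. Lifting with the turn, then over the stem.

```bash

python3 -m handwheel '[[0,0,-0.005,0,0,0],[0,0,-0.016,0,0,7],[0,0,-0.018,0,0,7],[0,0,-0.018,0,0,7],[0,0,-0.018,0,0,7],[0,0,-0.018,0,0,7],[0,0,-0.018,0,0,7],[0,0,-0.014,0,0,7]]'
python3 -m handwheel '[[0,0,0,0,0,7],[0,0,0,0,0,4.4],[0.004,0.033,0,0,0,0],[0.004,0.035,0,0,0,0],[0.004,0.035,0,0,0,0],[0.004,0.035,0,0,0,0],[0.004,0.035,0,0,0,0],[0.004,0.035,0,0,0,0]]'
python3 -m handwheel '[[0.004,0.035,0,0,0,0],[0.004,0.035,0,0,0,0],[0.004,0.035,0,0,0,0],[0.004,0.035,0,0,0,0],[0.004,0.035,0,0,0,0],[0.004,0.035,0,0,0,0],[0.004,0.035,0,0,0,0],[0.003,0.030,0,0,0,0]]'
python3 -m handwheel '[[0,0,0,0,0,0],[0,0,0,0,0,0],[0,0,0,0,0,0],[0,0,0,0,0,0],[0,0,0,0,0,0],[0,0,0,0,0,0],[0,0,0,0,0,0],[0,0,0,0,0,0]]'
python3 - <<'E'
from h import *
import pickle
a=cam('scene');b=cam('top');pickle.dump((a,b),open('c1.pkl','wb'))
print(monitor.get_obs()['ee_pos'],monitor.get_obs()['tcp_rot'])
o=np.vstack([cv2.resize(a['img'][130:210,185:285],(500,400),interpolation=cv2.INTER_CUBIC),cv2.resize(b['img'][185:225,335:385],(500,400),interpolation=cv2.INTER_CUBIC)[:200]])
save('hover',o)
E
```

```text
time: 18.45
ee_pos: [0.571, 0.2116, 0.1309]
tcp_rot: [-173.9, 1.4, 17.3]
wrist_force: [0.5, 0.6, -1.0]
opening: 0.0147
time: 19.12
ee_pos: [0.6448, -0.0377, 0.0986]
tcp_rot: [-171.8, 2.8, 11.5]
wrist_force: [0.3, -0.3, -1.3]
opening: 0.015
time: 19.78
ee_pos: [0.7341, -0.2903, 0.0752]
tcp_rot: [-171.8, 1.4, 11.7]
wrist_force: [16.6, 35.4, 68.2]
opening: 0.0149
time: 20.45
ee_pos: [0.7357, -0.2997, 0.0643]
tcp_rot: [-172.6, 1.6, 11.5]
wrist_force: [35.5, -12.0, 14.4]
opening: 0.0146
[ 0.73571118 -0.29970429  0.06430907] [-172.55299706    1.63590281   11.4633512 ]
```

View pics/hover.png

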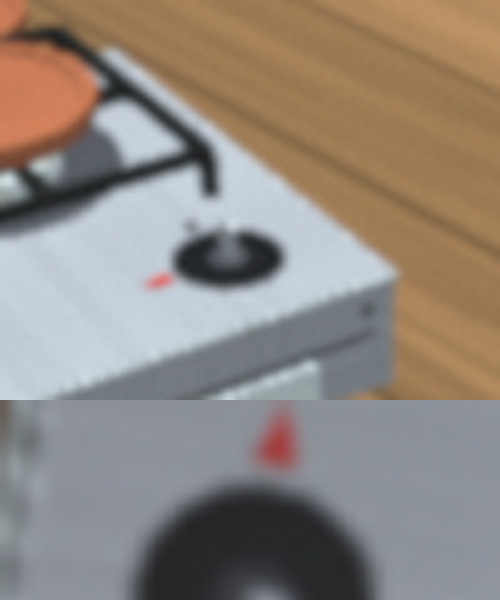

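That went wrong. The last joint ran into its limit during the turn (q6 = 180 + q1 − yaw, over 180 near the knob), so the tool was dragged off path. I'll look before moving again.

```bash
python3 - <<'E'
from h import *
import pickle
a,b=pickle.load(open('c1.pkl','rb')); o=monitor.get_obs(); print(o['q'].round(1),o['wrist_force'].round(1),o['ee_pos'].round(4))
s=cv2.resize(a['img'][90:290,60:340],(560,400),interpolation=cv2.INTER_CUBIC)
t=cv2.resize(b['img'][100:260,300:500],(250,200),interpolation=cv2.INTER_AREA)
s2=np.zeros((600,560,3),np.uint8);s2[:400]=s;s2[400:,:250]=t
save('oops',s2)
# testo and tray shift vs start
a0,b0=pickle.load(open('c0.pkl','rb'))
for n,c in (('0',a0),('1',a)):
    I=c['img'].astype(int);W=pts(c); m=(I[...,0]-I[...,2]>70)&(W[...,2]>.127)&(W[...,2]<.136)&(np.hypot(W[...,0]-.55,W[...,1]+.35)<.2); print(n,m.sum(),np.nanmedian(W[m],0))
E
```

```text
[-24.1  50.6  55.8 100.8   5.1 144.3] [ 36.4 -13.   13.7] [ 0.7357 -0.2997  0.0643]
0 687 [ 0.54736832 -0.34387001  0.12868469]
1 692 [ 0.54670038 -0.34326746  0.12864041]
```

View pics/oops.png

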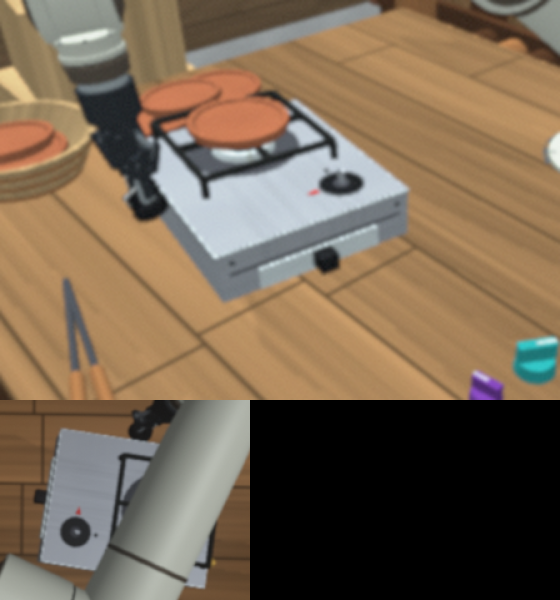

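The knob is still gripped, at the hob's left side (crop px (148,205)). The tray, testo and stem are unmoved. I'll back it out away from the hob side and up, then level it. A helper converts world deltas to tool axes.

```bash
cat > w.py <<'E'
import sys
from h import *
from scipy.spatial.transform import Rotation as Rn
o=monitor.get_obs(); R=Rn.from_euler('xyz',o['tcp_rot'],degrees=True)
a=[float(x) for x in sys.argv[1:]]
print('pos',o['ee_pos'].round(4),'rot',o['tcp_rot'].round(2),'q',o['q'].round(1),'F',o['wrist_force'].round(1),'op',round(o['opening'],4))
if len(a)>=3: print('tool shift',R.inv().apply(np.array(a[:3])).round(4))
if len(a)==4: print('turn',(R.inv()*Rn.from_euler('xyz',[180,0,a[3]],degrees=True)).as_rotvec(degrees=True).round(2))
E
python3 w.py 0.012 0 0; python3 w.py 0 0.04 0.08 11.5; python3 w.py 0 0 0.08
```

```text
pos [ 0.7357 -0.2997  0.0643] rot [-172.55    1.64   11.46] q [-24.1  50.6  55.8 100.8   5.1 144.3] F [ 36.4 -13.   13.7] op 0.0148
tool shift [ 0.0118  0.0023 -0.0006]
pos [ 0.7357 -0.2997  0.0643] rot [-172.55    1.64   11.46] q [-24.1  50.6  55.8 100.8   5.1 144.3] F [ 36.4 -13.   13.7] op 0.0148
tool shift [ 0.0057 -0.0493 -0.0744]
turn [-7.45  1.63 -0.14]
pos [ 0.7357 -0.2997  0.0643] rot [-172.55    1.64   11.46] q [-24.1  50.6  55.8 100.8   5.1 144.3] F [ 36.4 -13.   13.7] op 0.0148
tool shift [-0.0023 -0.0104 -0.0793]
```

```bash

python3 -m handwheel '[[0.005,0.001,0,0,0,0],[0.004,0.001,0,0,0,0],[0.003,-0.003,-0.003,0,0,0],[0.001,-0.008,-0.0125,0,0,0],[0.001,-0.008,-0.0125,0,0,0],[0.001,-0.008,-0.0125,0,0,0],[0.001,-0.008,-0.0125,0,0,0],[0.001,-0.008,-0.0125,0,0,0]]'
python3 w.py 0 0.1 0.05 11.5
```

```text
time: 21.22
ee_pos: [0.7392, -0.261, 0.1273]
tcp_rot: [-171.8, 2.8, 11.5]
wrist_force: [14.8, -5.9, 6.6]
opening: 0.0149
pos [ 0.7392 -0.261   0.1273] rot [-171.83    2.81   11.45] q [-21.5  55.4  70.8 112.2   5.3 146.9] F [14.8 -5.9  6.6] op 0.0149
tool shift [ 0.0174 -0.1042 -0.0365]
turn [-8.17  2.8  -0.25]
```

```bash

python3 -m handwheel '[[0.002,-0.012,0,0,0,0],[0.002,-0.015,0,0,0,0],[0.002,-0.015,0,0,0,0],[0.002,-0.015,0,0,0,0],[0,-0.015,0,0,0,0],[-0.004,-0.015,0,0,0,0],[-0.008,-0.012,0,0,0,0],[-0.01,-0.008,0,0,0,0]]'
python3 w.py 0 0.1 0.05 11.5
```

```text
time: 21.88
ee_pos: [0.7052, -0.1586, 0.1431]
tcp_rot: [-171.9, 2.7, 11.5]
wrist_force: [-0.8, 0.5, -0.8]
opening: 0.0148
pos [ 0.7052 -0.1586  0.1431] rot [-171.87    2.74   11.53] q [-15.2  38.   44.6 102.8   6.  153.1] F [-0.8  0.5 -0.8] op 0.0148
tool shift [ 0.0176 -0.1042 -0.0365]
turn [-8.13  2.74 -0.17]
```

```bash

python3 -m handwheel '[[0,0,0,-4.07,1.37,-0.08],[0,0,0,-4.07,1.37,-0.08],[-0.0296,-0.0092,0,0,0,0],[-0.0296,-0.0092,0,0,0,0],[-0.0296,-0.0092,0,0,0,0],[-0.0296,-0.0092,0,0,0,0],[-0.0296,-0.0092,0,0,0,0],[-0.0296,-0.0092,0,0,0,0]]'
python3 w.py -0.0203 -0.0137 0 -8.27
python3 - <<'E'
from h import *
import pickle
a=cam('scene');b=cam('top');pickle.dump((a,b),open('c2.pkl','wb'))
save('held',cv2.resize(a['img'][100:205,150:290],(640,480),interpolation=cv2.INTER_CUBIC))
E
```

```text
time: 22.55
ee_pos: [0.5186, -0.1409, 0.1429]
tcp_rot: [180.0, -0.0, 11.4]
wrist_force: [0.1, 0.9, -0.3]
opening: 0.0144
pos [ 0.5186 -0.1409  0.1429] rot [ 1.7998e+02 -1.0000e-02  1.1430e+01] q [-15.2   2.4  -0.4  87.2  -0.  153.4] F [ 0.1  0.9 -0.3] op 0.0144
tool shift [-0.0226  0.0094  0.    ]
turn [ 2.00e-02 -1.00e-02  1.97e+01]
```

View pics/held.png

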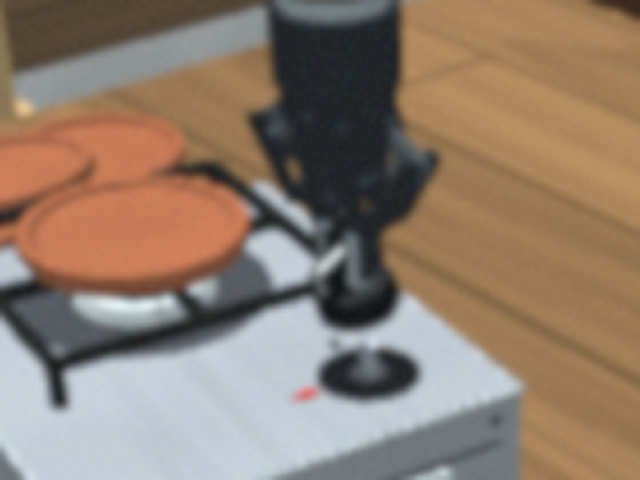

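Tenth picture: the knob is still held, skirt at crop (357,297), pointer from (347,243) to (320,275). It looks possibly tilted about the jaw axis, so I'll measure the pointer line and skirt from depth.

```bash
cat > k.py <<'E'
from h import *
import pickle,sys
np.set_printoptions(precision=4,suppress=True)
def kn(c,p,yaw,verbose=1):
    W=pts(c);I=c['img'].astype(int);g=I.sum(-1);sat=I.max(-1)-I.min(-1)
    t=np.radians(yaw);X=np.array([np.cos(t),np.sin(t),0]);Y=np.array([np.sin(t),-np.cos(t),0])
    d=W-p; L=np.stack([d@X,d@Y,d[...,2]],-1)   # tool x, tool y, world z rel. reported TCP
    near=(np.hypot(L[...,0],L[...,1])<.045)&(L[...,2]>-.02)&(L[...,2]<.06)
    v,u=np.where(near); 
    w=near&(sat<45)&(g>330)&(L[...,2]<.055)&(L[...,0]>0.005); P=L[w]
    print('white',len(P)); 
    if len(P)>6:
        vx=cv2.fitLine(np.float32(P),cv2.DIST_HUBER,0,.001,.001).ravel(); D=vx[:3]*np.sign(vx[0]); print(' dir',D,'tilt',np.degrees(np.arctan2(D[2],D[0])),'yaw',np.degrees(np.arctan2(-D[1],D[0])),'ctr',vx[3:],'x ext',P[:,0].min(),P[:,0].max())
    k=near&(g<200); P=L[k]
    for lo in np.arange(-.02,.05,.006):
        m=(P[:,2]>lo)&(P[:,2]<=lo+.006)
        if m.sum(): print(' z',round(lo,3),m.sum(),'x',np.percentile(P[m,0],[2,98]),'y',np.percentile(P[m,1],[2,98]))
if __name__=='__main__':
    a,b=pickle.load(open(sys.argv[1],'rb')); o=monitor.get_obs(); kn(a,o['ee_pos'],o['tcp_rot'][2])
E
python3 k.py c2.pkl
```

```text
white 56
 dir [ 0.0726 -0.1266 -0.9893] tilt -85.804665 yaw 60.168575 ctr [ 0.0178 -0.0006  0.028 ] x ext 0.007254755332920575 0.03265393866212028
 z -0.002 13 x [0.0026 0.0229] y [-0.0243  0.0019]
 z 0.004 31 x [-0.0076  0.025 ] y [-0.0276  0.0047]
 z 0.01 42 x [-0.0163  0.0243] y [-0.0277 -0.0004]
 z 0.016 29 x [-0.0128  0.0273] y [-0.0248 -0.0022]
 z 0.022 11 x [-0.0082  0.0276] y [-0.0193  0.0061]
 z 0.028 19 x [-0.0024  0.0283] y [-0.022  -0.0044]
 z 0.034 11 x [-0.0031  0.0215] y [-0.0215 -0.0074]
 z 0.04 13 x [-0.0018  0.0095] y [-0.0222  0.009 ]
 z 0.046 16 x [-0.005   0.0135] y [-0.0212  0.009 ]
```

```bash
python3 - <<'E'
from h import *
import pickle
np.set_printoptions(precision=3,suppress=True,linewidth=160)
a,b=pickle.load(open('c2.pkl','rb')); o=monitor.get_obs();p=o['ee_pos'];t=np.radians(o['tcp_rot'][2])
X=np.array([np.cos(t),np.sin(t),0]);Y=np.array([np.sin(t),-np.cos(t),0])
W=pts(a);d=W-p;L=np.stack([d@X,d@Y,d[...,2]],-1);g=a['img'].astype(int).sum(-1)
for v in range(148,174): print(v,' '.join('%3d'%x for x in g[v,214:242]))
def proj(x,y,z):
    P=p+X*x+Y*y+[0,0,z]; q=a['R']@P+a['t']; return (q[:2]/q[2]*[a['fx'],a['fy']]+[a['cx'],a['cy']]).round(1)
print('expected untilted: pointer end',proj(.025,0,.039),'ctr top',proj(0,0,.039),'skirt top ctr',proj(0,0,.015),'bottom ctr',proj(0,0,-.005))
print('skirt extremes',[tuple(proj(.027*np.cos(q),.027*np.sin(q),zz)) for zz in (.015,-.005) for q in np.radians(range(0,360,45))])
for v in range(152,164,2): print(v,[tuple(L[v,u].round(3)) for u in (219,221,223,225)])
E
```

```text
148 421 509 543 498 368 278 268 246 181 129 110 113 112 109 110 106 109 119 106 113 122 155 190 233 276 320 354 359
149 275 388 488 499 421 337 320 274 196 128 108 116 133 125 119 111 104 108 110 128 179 233 276 312 334 350 352 360
150 166 243 354 419 383 326 288 231 156 105 119 167 192 169 130 106 105 115 130 181 246 308 342 360 365 355 359 357
151 211 167 221 278 283 278 250 185 122 101 145 216 270 249 189 128 113 107 142 217 299 342 361 373 367 371 366 362
152 341 221 159 157 193 229 246 187 130 143 207 268 314 308 223 148 113 119 157 230 297 333 350 359 366 372 366 363
153 486 365 241 164 159 218 244 201 194 275 336 341 342 330 241 156 119 127 156 223 280 312 329 340 353 357 368 369
154 567 487 382 264 198 219 255 264 333 445 473 409 359 332 247 157 115 121 145 216 285 312 310 321 326 342 352 362
155 608 580 513 405 299 256 298 376 488 550 505 396 347 325 256 162 121 115 137 214 299 332 327 315 315 313 329 344
156 617 616 585 520 423 360 407 503 559 529 411 315 321 327 255 164 113 112 126 204 301 354 353 337 328 320 314 316
157 617 622 613 575 509 474 527 569 522 409 266 232 304 
[... 3448 characters left out ...]
oat64(0.005), np.float64(0.035)), (np.float64(0.024), np.float64(-0.003), np.float64(0.038)), (np.float64(0.017), np.float64(-0.004), np.float64(0.035)), (np.float64(0.017), np.float64(-0.01), np.float64(0.037))]
160 [(np.float64(0.033), np.float64(-0.003), np.float64(0.035)), (np.float64(0.029), np.float64(-0.006), np.float64(0.035)), (np.float64(0.022), np.float64(-0.008), np.float64(0.032)), (np.float64(0.016), np.float64(-0.009), np.float64(0.03))]
162 [(np.float64(0.029), np.float64(0.001), np.float64(0.026)), (np.float64(0.029), np.float64(-0.006), np.float64(0.029)), (np.float64(0.023), np.float64(-0.008), np.float64(0.027)), (np.float64(0.015), np.float64(-0.008), np.float64(0.023))]
```

The pointer and skirt outline suggest the knob slipped into a tilt of roughly 15° in the jaws, about the jaw axis. I'll re-seat it: stand it on the flat front-left of the deck, already at the final yaw and with a light grip so it rights itself. Then I'll release, measure and re-grasp.

```bash

python3 -m handwheel '[[0,0,0,0,0,6.6],[0,0,0,0,0,6.6],[0,0,0,0,0,6.5],[0.02,0.001,0,0,0,0],[0.022,0.001,0,0,0,0],[0.022,0.001,0,0,0,0],[0.022,0.001,0,0,0,0],[0.022,0.001,0,0,0,0]]'
python3 -m handwheel '[[0,0,0.008,0,0,0],[0,0,0.01,0,0,0],[0,0,0.01,0,0,0],[0,0,0.007,0,0,0],[0,0,0.003,0,0,0],[0,0,0.002,0,0,0],[0,0,0,0,0,0],[0,0,0,0,0,0]]' - 30
python3 w.py
```

```text
time: 23.32
ee_pos: [0.6279, -0.1619, 0.143]
tcp_rot: [180.0, -0.0, -8.3]
wrist_force: [-0.4, -0.7, -1.2]
opening: 0.0145
time: 23.98
ee_pos: [0.6268, -0.1621, 0.1038]
tcp_rot: [180.0, -0.1, -8.3]
wrist_force: [0.5, -0.0, -1.6]
opening: 0.0144
pos [ 0.6268 -0.1621  0.1038] rot [ 1.7997e+02 -9.0000e-02 -8.2900e+00] q [-14.5  17.6  12.6  85.   -0.  173.8] F [ 0.5 -0.  -1.6] op 0.0144
```

```bash

python3 -m handwheel '[[0,0,0.002,0,0,0],[0,0,0.002,0,0,0],[0,0,0.002,0,0,0],[0,0,0.002,0,0,0],[0,0,0.001,0,0,0],[0,0,0.001,0,0,0],[0,0,0,0,0,0],[0,0,0,0,0,0]]' - 20
python3 -m handwheel '[[0,0,0.001,0,0,0],[0,0,0.001,0,0,0],[0,0,0.001,0,0,0],[0,0,0.001,0,0,0],[0,0,0.001,0,0,0],[0,0,0.001,0,0,0],[0,0,0,0,0,0],[0,0,0,0,0,0]]'
python3 k.py c2.pkl >/dev/null; python3 w.py
```

```text
time: 24.65
ee_pos: [0.6268, -0.162, 0.093]
tcp_rot: [180.0, -0.0, -8.3]
wrist_force: [-0.2, -0.5, -1.1]
opening: 0.0145
time: 25.32
ee_pos: [0.6269, -0.1621, 0.0877]
tcp_rot: [180.0, -0.1, -8.3]
wrist_force: [-2.0, 0.0, 3.9]
opening: 0.0151
pos [ 0.6269 -0.1621  0.0877] rot [ 1.7997e+02 -7.0000e-02 -8.2900e+00] q [-14.5  17.7  11.   83.3  -0.  173.8] F [-2.   0.   3.9] op 0.0151
```

```bash

python3 -m handwheel '[[0,0,0.001,0,0,0],[0,0,0.001,0,0,0],[0,0,0.001,0,0,0],[0,0,0,0,0,0],[0,0,0,0,0,0],[0,0,0,0,0,0],[0,0,0,0,0,0],[0,0,0,0,0,0]]'
python3 w.py
python3 -m handwheel '[[0,0,0,0,0,0],[0,0,0,0,0,0],[0,0,0,0,0,0],[0,0,0,0,0,0],[0,0,0,0,0,0],[0,0,0,0,0,0],[0,0,-0.01,0,0,0],[0,0,-0.02,0,0,0]]' 1 20
python3 -m handwheel '[[0,0,-0.025,0,0,0],[0,-0.015,-0.02,0,0,0],[0,-0.03,-0.01,0,0,0],[0,-0.035,0,0,0,0],[0,-0.035,0,0,0,0],[0,-0.035,0,0,0,0],[0,-0.035,0,0,0,0],[0,-0.02,0,0,0,0]]'
cat > k2.py <<'E'
from h import *
import pickle
from scipy.optimize import least_squares
np.set_printoptions(precision=4,suppress=True)
a=cam('scene');b=cam('top');pickle.dump((a,b),open('c3.pkl','wb'))
def big(m):
    n,l,s,c=cv2.connectedComponentsWithStats(m.astype(np.uint8)); return l==1+np.argmax(s[1:,4])
for n,c in (('top',b),('scene',a)):
    I=c['img'].astype(int);g=I.sum(-1);sat=I.max(-1)-I.min(-1);W=pts(c);z=W[...,2]
    nr=lambda x,y,r:np.hypot(W[...,0]-x,W[...,1]-y)<r
    t=nr(.627,-.162,.045)&(z>.113)&(z<.135); T=W[t]
    vx,vy,px,py=cv2.fitLine(np.float32(T[:,:2]),cv2.DIST_HUBER,0,.001,.001).ravel(); V=np.array([vx,vy])*np.sign(vx); s=(T[:,:2]-[px,py])@V
    print(n,'bar',t.sum(),'ang',np.degrees(np.arctan2(V[1],V[0])),'mid',np.array([px,py])+V*(s.min()+s.max())/2,'len',np.ptp(s),'z med',np.median(T[:,2]),'slope z along',np.polyfit(s,T[:,2],1)[0])
    for nm,m,zz,R in (('knob skirt',nr(.627,-.162,.045)&(g<190),.100,.027),('disc',nr(.4997,-.1537,.04)&(g<260)&(z<.09),.081,None)):
        m=big(m); C=max(cv2.findContours(m.astype(np.uint8),0,1)[0],key=cv2.contourArea)[:,0]; P=np.array([ray(c,*p,zz)[:2] for p in C]); p0=P.mean(0)
        r=least_squares(lambda p:np.hypot(*(P-p[:2]).T)-p[2],[*p0,.027],loss='soft_l1',f_scale=.001); print('  ',nm,m.sum(),r.x,'res',np.abs(r.fun).mean())
    w=big(nr(.627,-.162,.045)&(g>430)&(sat<60)&(z>.1)); q=np.argwhere(w)[:,::-1];print('  white px',len(q),q.mean(0))
    k=nr(.4997,-.1537,.02)&(z>.092); q=np.argwhere(k)[:,::-1]; print('  stem',k.sum(),[ray(c,*q.mean(0),.1)[:2] if len(q) else 0])
save('reseat',np.hstack([cv2.resize(b['img'][130:240,330:440],(400,400),interpolation=cv2.INTER_CUBIC),cv2.resize(a['img'][120:220,150:250],(400,400),interpolation=cv2.INTER_CUBIC)]))
E
python3 k2.py
```

```text
time: 25.98
ee_pos: [0.627, -0.1621, 0.0873]
tcp_rot: [180.0, -0.2, -8.3]
wrist_force: [-10.2, 1.0, 19.9]
opening: 0.0149
pos [ 0.627  -0.1621  0.0873] rot [179.96  -0.19  -8.29] q [-14.5  17.5  10.8  83.1  -0.  173.8] F [-10.2   1.   19.9] op 0.0149
time: 26.65
ee_pos: [0.6256, -0.1617, 0.1122]
tcp_rot: [-180.0, 0.2, -8.3]
wrist_force: [0.3, 0.2, -0.3]
opening: 0.0853
time: 27.32
ee_pos: [0.6464, -0.0126, 0.172]
tcp_rot: [-177.5, -0.0, -2.2]
wrist_force: [-0.3, -0.1, -0.2]
opening: 0.0858Traceback (most recent call last):
  File "k2.py", line 12, in <module>
    vx,vy,px,py=cv2.fitLine(np.float32(T[:,:2]),cv2.DIST_HUBER,0,.001,.001).ravel(); V=np.array([vx,vy])*np.sign(vx); s=(T[:,:2]-[px,py])@V
                ~~~~~~~~~~~^^^^^^^^^^^^^^^^^^^^^^^^^^^^^^^^^^^^^^^^^^^^^^^^
cv2.error: OpenCV(4.12.0) /io/opencv/modules/imgproc/src/linefit.cpp:50: error: (-215:Assertion failed) count > 0 in function 'fitLine2D_wods'
```

```bash
python3 - <<'E'
from h import *
import pickle
a,b=pickle.load(open('c3.pkl','rb'))
save('reseat',np.hstack([cv2.resize(b['img'][130:240,320:430],(400,400),interpolation=cv2.INTER_CUBIC),cv2.resize(a['img'][120:220,150:250],(400,400),interpolation=cv2.INTER_CUBIC)]))
print(monitor.get_obs()['q'])
E
```

```text
[ -2.30522353  17.96129272  20.62680755  92.62107399   2.42609503
 179.94275125]
```

View pics/reseat.png

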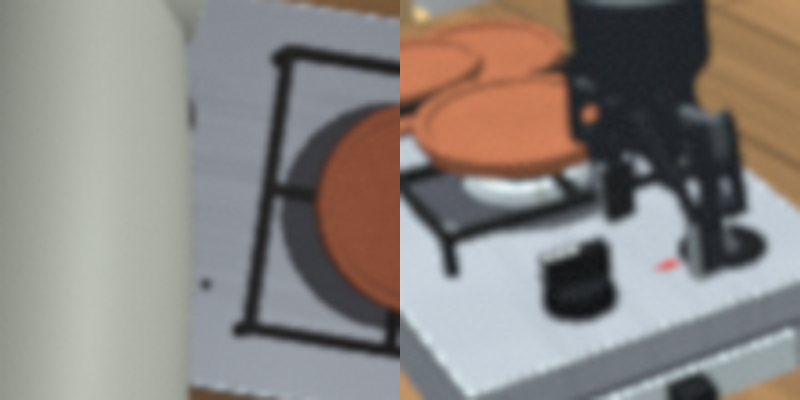

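Picture 11: the knob stands upright on the deck at scene crop (578,285), pointer to the left as wanted. The arm hides it from the top camera, so I'll move the arm aside (turning q6 off its limit) and measure in both views.

```bash

python3 -m handwheel '[[0,-0.018,0,0,0,-6],[0,-0.02,0,0,0,-6],[0,-0.022,0,0,0,-6],[0,-0.022,0,0,0,-6],[0,-0.022,0,0,0,-6],[0,-0.022,0,0,0,0],[0,-0.022,0,0,0,0],[0,-0.015,0,0,0,0]]'
python3 w.py
python3 k2.py
```

```text
time: 28.08
ee_pos: [0.6001, 0.1393, 0.1781]
tcp_rot: [-177.9, -1.2, 27.6]
wrist_force: [-0.9, -0.4, 0.3]
opening: 0.0853
pos [0.6001 0.1393 0.1781] rot [-177.93   -1.23   27.57] q [ 11.9  12.9  15.2  91.6   2.3 164.3] F [-0.9 -0.4  0.3] op 0.0853
top bar 123 ang -9.037907 mid [ 0.6202 -0.1613] len 0.05013630557298476 z med 0.12314044603145101 slope z along 0.013038531194953159
   knob skirt 236 [ 0.6166 -0.1584  0.0231] res 0.002635681696828312
   disc 426 [ 0.4996 -0.1539  0.0315] res 0.0006479510090556284Traceback (most recent call last):
  File "k2.py", line 17, in <module>
    w=big(nr(.627,-.162,.045)&(g>430)&(sat<60)&(z>.1)); q=np.argwhere(w)[:,::-1];print('  white px',len(q),q.mean(0))
  File "k2.py", line 7, in big
    n,l,s,c=cv2.connectedComponentsWithStats(m.astype(np.uint8)); return l==1+np.argmax(s[1:,4])
                                                                              ~~~~~~~~~^^^^^^^^^
    return _wrapfunc(a, 'argmax', axis=axis, out=out, **kwds)
    return bound(*args, **kwds)
ValueError: attempt to get argmax of an empty sequence
```

```bash
sed -i "s/^a=cam('scene');b=cam('top').*/a,b=pickle.load(open('c3.pkl','rb'))/; s/^    w=big.*//; s/^save.*//" k2.py; cat >> k2.py <<'E'
# bar end points along bar axis by depth step, hob frame axis u=(.9896,-.1438); refine with percentile
u=np.array([.9896,-.1438]); v=np.array([.1438,.9896])
for n,c in (('top',b),('scene',a)):
    W=pts(c); d=W[...,:2]-[.6205,-.1613]; s=d@u; t=d@v
    m=(W[...,2]>.116)&(W[...,2]<.132)&(abs(t)<.012)&(abs(s)<.035); print(n,m.sum(),'s pct',np.percentile(s[m],[0,3,97,100]),'t pct',np.percentile(t[m],[3,97]),'mean',s[m].mean(),t[m].mean())
    m=(W[...,2]>.086)&(W[...,2]<.106)&(np.hypot(s,t)<.04); print('  skirt pts s',np.percentile(s[m],[2,98]),'t',np.percentile(t[m],[2,98]),m.sum())
E
python3 k2.py
```

```text
top bar 123 ang -9.037907 mid [ 0.6202 -0.1613] len 0.05013630557298476 z med 0.12314044603145101 slope z along 0.013038531194953159
   knob skirt 236 [ 0.6166 -0.1584  0.0231] res 0.002635681696828312
   disc 426 [ 0.4996 -0.1539  0.0315] res 0.0006479510090556284
  stem 14 [array([ 0.4984, -0.1535])]
scene bar 121 ang -9.225302 mid [ 0.6221 -0.1546] len 0.05067617203051331 z med 0.12228467494198128 slope z along -0.011000877252283823
   knob skirt 233 [ 0.6205 -0.1529  0.0341] res 0.006675012397581322
   disc 138 [ 0.4985 -0.1537  0.0269] res 0.004870682460859569
  stem 15 [array([ 0.4988, -0.1513])]
top 117 s pct [-0.0253 -0.0245  0.0234  0.0248] t pct [-0.0085  0.0069] mean -0.0006300910029191781 -0.0004178263191739926
  skirt pts s [-0.0255  0.0192] t [-0.0243  0.024 ] 180
scene 97 s pct [-0.0248 -0.0235  0.0239  0.0251] t pct [-0.0052  0.0101] mean 0.0007822211398738564 0.0045111396258285625
  skirt pts s [-0.0211  0.0242] t [-0.0037  0.0277] 165
```

```bash
python3 w.py 0.0204 -0.3006 -0.03 27.57
```

```text
pos [0.6001 0.1398 0.1783] rot [-177.93   -1.25   27.67] q [ 12.   12.9  15.2  91.6   2.3 164.3] F [0.6 0.4 0.5] op 0.0856
tool shift [-0.1222  0.2765  0.0174]
turn [-2.07 -1.25  0.12]
```

```bash

python3 -m handwheel '[[-0.0152,0.0345,0.002,0,0,0],[-0.0152,0.0345,0.002,0,0,0],[-0.0152,0.0345,0.002,0,0,0],[-0.0152,0.0345,0.002,0,0,0],[-0.0152,0.0345,0.002,0,0,0],[-0.0152,0.0345,0.002,0,0,0],[-0.0152,0.0345,0.002,0,0,0],[-0.0152,0.0345,0.002,0,0,0]]'
python3 -m handwheel '[[0,0,0,-2.07,-1.25,0],[0,0,0,0,0,6],[0,0,0,0,0,6],[0,0,0,0,0,6],[0,0,0,0,0,6],[0,0,0,0,0,6],[0,0,0,0,0,5.8],[0,0,0,0,0,0]]'
python3 w.py; python3 - <<'E'
from h import *
from scipy.spatial.transform import Rotation as Rn
o=monitor.get_obs();R=Rn.from_euler('xyz',o['tcp_rot'],degrees=True); print(R.inv().apply(np.array([.6205,-.1613,.110])-o['ee_pos']).round(4),(R.inv()*Rn.from_euler('xyz',[180,0,-8.27],degrees=True)).as_rotvec(degrees=True).round(2))
E
```

```text
time: 28.85
ee_pos: [0.6206, -0.1645, 0.1489]
tcp_rot: [-177.9, -1.2, 27.5]
wrist_force: [1.0, 0.1, -0.3]
opening: 0.0854
time: 29.52
ee_pos: [0.6208, -0.1625, 0.1489]
tcp_rot: [180.0, 0.0, -8.5]
wrist_force: [-1.0, 0.6, 0.4]
opening: 0.0852
pos [ 0.6208 -0.1625  0.1489] rot [ 1.7997e+02  4.0000e-02 -8.5100e+00] q [-14.7  17.   17.   90.   -0.  173.9] F [-1.   0.6  0.4] op 0.0852
[-0.0004 -0.0012  0.0389] [ 0.03  0.04 -0.24]
```

```bash

python3 -m handwheel '[[-0.0004,-0.0012,0.008,0,0,-0.24],[0,0,0.012,0,0,0],[0,0,0.014,0,0,0],[0,0,0.013,0,0,0],[0,0,0.01,0,0,0],[0,0,0.005,0,0,0],[0,0,0.001,0,0,0],[0,0,0,0,0,0]]'
python3 w.py
python3 -m handwheel '[[0,0,0,0,0,0],[0,0,0,0,0,0],[0,0,0,0,0,0],[0,0,0,0,0,0],[0,0,0,0,0,0],[0,0,0,0,0,0],[0,0,0,0,0,0],[0,0,0,0,0,0]]' -1 90
python3 w.py
```

```text
time: 30.18
ee_pos: [0.6206, -0.1597, 0.0857]
tcp_rot: [180.0, 0.1, -7.9]
wrist_force: [-0.7, 0.0, 0.5]
opening: 0.0852
pos [ 0.6206 -0.1597  0.0857] rot [ 1.80e+02  6.00e-02 -7.89e+00] q [-14.4  16.9   9.8  83.   -0.  173.5] F [-0.7  0.   0.5] op 0.0852
time: 30.85
ee_pos: [0.621, -0.1598, 0.0865]
tcp_rot: [180.0, -0.0, -7.9]
wrist_force: [-0.3, -0.2, 4.5]
opening: 0.0136
pos [ 0.621  -0.1598  0.0865] rot [ 1.7999e+02 -2.0000e-02 -7.9200e+00] q [-14.4  16.8   9.9  83.   -0.  173.5] F [-0.3 -0.2  4.5] op 0.0136
```

```bash

python3 -m handwheel '[[0,0,-0.005,0,0,0],[0,0,-0.01,0,0,0],[0,0,-0.012,0,0,0],[0,0,-0.010,0,0,0],[0,0,-0.003,0,0,0.35],[-0.012,0.001,0,0,0,0],[-0.02,0.002,0,0,0,0],[-0.022,0.002,0,0,0,0]]'
python3 -m handwheel '[[-0.022,0.002,0,0,0,0],[-0.02,0.002,0,0,0,0],[-0.015,0.001,0,0,0,0],[-0.008,0.0007,0,0,0,0],[-0.002,0,0,0,0,0],[0,0,0,0,0,0],[0,0,0,0,0,0],[0,0,0,0,0,0]]'
cat > s.py <<'E'
from h import *
from scipy.spatial.transform import Rotation as Rn
o=monitor.get_obs();R=Rn.from_euler('xyz',o['tcp_rot'],degrees=True); print('to stem',R.inv().apply(np.array([.4998,-.1537,o['ee_pos'][2]])-o['ee_pos']).round(4),(R.inv()*Rn.from_euler('xyz',[180,0,-8.27],degrees=True)).as_rotvec(degrees=True).round(2),o['ee_pos'].round(4),'F',o['wrist_force'].round(1),'op',o['opening'].round(4))
E
python3 s.py; python3 - <<'E'
from h import *
import pickle
pickle.dump((cam('scene'),cam('top')),open('c4.pkl','wb'))
E
python3 k.py c4.pkl
```

```text
time: 31.52
ee_pos: [0.5664, -0.1569, 0.126]
tcp_rot: [180.0, 0.0, -8.3]
wrist_force: [0.5, -0.1, -0.7]
opening: 0.014
time: 32.18
ee_pos: [0.5002, -0.153, 0.126]
tcp_rot: [180.0, 0.0, -8.3]
wrist_force: [0.6, 0.5, -0.9]
opening: 0.0139
white 34
 dir [ 0.1378 -0.3013 -0.9435] tilt -81.68917 yaw 65.42031 ctr [ 0.0166 -0.0034  0.0266] x ext 0.0064564797131166415 0.025935181329667593
 z -0.002 18 x [-0.0109  0.0246] y [-0.0274 -0.0105]
 z 0.004 37 x [-0.0142  0.0251] y [-0.0286 -0.0022]
 z 0.01 58 x [-0.0172  0.0233] y [-0.0263 -0.0024]
 z 0.016 15 x [-0.0222  0.0231] y [-0.0169 -0.0035]
 z 0.022 16 x [-0.0239  0.0229] y [-0.0179 -0.0028]
 z 0.028 19 x [-0.0212  0.0229] y [-0.0219 -0.0067]
 z 0.034 21 x [-0.0233  0.0172] y [-0.0235  0.0042]
 z 0.04 14 x [-0.0073  0.0068] y [-0.0225  0.0074]
 z 0.046 10 x [-0.007   0.0074] y [-0.0209  0.0074]Traceback (most recent call last):
  File "s.py", line 3, in <module>
    o=monitor.get_obs();R=Rn.from_euler('xyz',o['tcp_rot'],degrees=True); print('to stem',R.inv().apply(np.array([.4998,-.1537,o['ee_pos'][2]])-o['ee_pos']).round(4),(R.inv()*Rn.from_euler('xyz',[180,0,-8.27],degrees=True)).as_rotvec(degrees=True).round(2),o['ee_pos'].round(4),'F',o['wrist_force'].round(1),'op',o['opening'].round(4))
                                                                                                                                                                                                                                                                                                                         ^^^^^^^^^^^^^^^^^^
AttributeError: 'float' object has no attribute 'round'
```

The knob is upright and centred in the jaws (bar extents −23.5/+23 mm). Small correction, then descend onto the stem with force checks.

```bash
sed -i "s/o\['opening'\].round(4)/o['opening']/" s.py
python3 -m handwheel '[[-0.0003,0.0007,0.003,0,0,0],[0,0,0.004,0,0,0],[0,0,0.004,0,0,0],[0,0,0.002,0,0,0],[0,0,0.001,0,0,0],[0,0,0,0,0,0],[0,0,0,0,0,0],[0,0,0,0,0,0]]'
python3 s.py
python3 -m handwheel '[[0,0,0.001,0,0,0],[0,0,0.001,0,0,0],[0,0,0.001,0,0,0],[0,0,0.001,0,0,0],[0,0,0.001,0,0,0],[0,0,0.001,0,0,0],[0,0,0,0,0,0],[0,0,0,0,0,0]]'
python3 s.py
```

```text
time: 32.95
ee_pos: [0.4992, -0.1536, 0.1123]
tcp_rot: [180.0, 0.0, -8.3]
wrist_force: [-0.1, -0.6, -1.0]
opening: 0.0139
to stem [ 0.0007 -0.     -0.    ] [0.01 0.02 0.  ] [ 0.4992 -0.1536  0.1123] F [-0.1 -0.6 -1. ] op 0.013884823003398336
time: 33.62
ee_pos: [0.4992, -0.1536, 0.106]
tcp_rot: [-180.0, 0.0, -8.3]
wrist_force: [0.5, 0.9, -2.1]
opening: 0.0138
to stem [ 0.0007  0.     -0.    ] [-0.    0.03  0.  ] [ 0.4992 -0.1536  0.106 ] F [ 0.5  0.9 -2.1] op 0.013769140790998611
```

```bash

python3 -m handwheel '[[0,0,0.001,0,0,0],[0,0,0.001,0,0,0],[0,0,0.001,0,0,0],[0,0,0.001,0,0,0],[0,0,0,0,0,0],[0,0,0,0,0,0],[0,0,0,0,0,0],[0,0,0,0,0,0]]'
python3 s.py
python3 -m handwheel '[[0,0,0.001,0,0,0],[0,0,0.001,0,0,0],[0,0,0.001,0,0,0],[0,0,0.001,0,0,0],[0,0,0,0,0,0],[0,0,0,0,0,0],[0,0,0,0,0,0],[0,0,0,0,0,0]]'
python3 s.py
```

```text
time: 34.28
ee_pos: [0.4992, -0.1536, 0.102]
tcp_rot: [-180.0, 0.0, -8.3]
wrist_force: [2.1, 0.9, -3.3]
opening: 0.014
to stem [ 0.0006  0.     -0.    ] [-0.    0.03  0.01] [ 0.4992 -0.1536  0.102 ] F [ 2.1  0.9 -3.3] op 0.014038853244198816
time: 34.95
ee_pos: [0.4991, -0.1536, 0.098]
tcp_rot: [-180.0, 0.0, -8.3]
wrist_force: [2.8, 1.4, -1.6]
opening: 0.0139
to stem [ 0.0007  0.     -0.    ] [-0.    0.03  0.  ] [ 0.4991 -0.1536  0.098 ] F [ 2.8  1.4 -1.6] op 0.013856237246835892
```

12.5 mm on with almost no force, well past where a mis-turned knob would jam, so the D has engaged. Continuing to fully on and pressed.

```bash

python3 -m handwheel '[[0.0005,0,0.001,0,0,0],[0,0,0.001,0,0,0],[0,0,0.001,0,0,0],[0,0,0.001,0,0,0],[0,0,0.001,0,0,0],[0,0,0,0,0,0],[0,0,0,0,0,0],[0,0,0,0,0,0]]'
python3 s.py
python3 -m handwheel '[[0,0,0.001,0,0,0],[0,0,0.001,0,0,0],[0,0,0.001,0,0,0],[0,0,0.001,0,0,0],[0,0,0,0,0,0],[0,0,0,0,0,0],[0,0,0,0,0,0],[0,0,0,0,0,0]]'
python3 s.py
```

```text
time: 35.62
ee_pos: [0.4994, -0.1536, 0.0929]
tcp_rot: [-180.0, 0.1, -8.3]
wrist_force: [1.9, 1.5, -3.5]
opening: 0.0139
to stem [ 0.0004  0.     -0.    ] [-0.    0.06  0.  ] [ 0.4994 -0.1536  0.0929] F [ 1.9  1.5 -3.5] op 0.013934857284595684
time: 36.28
ee_pos: [0.4996, -0.1537, 0.0896]
tcp_rot: [180.0, 0.0, -8.3]
wrist_force: [-2.1, 2.7, 5.6]
opening: 0.0141
to stem [ 0.0002 -0.     -0.    ] [0.01 0.01 0.  ] [ 0.4996 -0.1537  0.0896] F [-2.1  2.7  5.6] op 0.014060013546607058
```

```bash

python3 -m handwheel '[[0,0,0.0007,0,0,0],[0,0,0.0007,0,0,0],[0,0,0.0006,0,0,0],[0,0,0,0,0,0],[0,0,0,0,0,0],[0,0,0,0,0,0],[0,0,0,0,0,0],[0,0,0,0,0,0]]'
python3 s.py
python3 -m handwheel '[[0,0,0.0005,0,0,0],[0,0,0.0005,0,0,0],[0,0,0,0,0,0],[0,0,0,0,0,0],[0,0,0,0,0,0],[0,0,0,0,0,0],[0,0,0,0,0,0],[0,0,0,0,0,0]]'
python3 s.py
```

```text
time: 36.95
ee_pos: [0.4996, -0.1537, 0.0879]
tcp_rot: [180.0, -0.0, -8.3]
wrist_force: [-3.3, 2.9, 7.9]
opening: 0.0139
to stem [ 0.0002 -0.      0.    ] [ 0.01 -0.01  0.  ] [ 0.4996 -0.1537  0.0879] F [-3.3  2.9  7.9] op 0.013902017229405544
time: 37.62
ee_pos: [0.5001, -0.1538, 0.087]
tcp_rot: [180.0, -0.1, -8.3]
wrist_force: [11.7, 1.9, 4.7]
opening: 0.014
to stem [-0.0003 -0.     -0.    ] [ 0.01 -0.08  0.01] [ 0.5001 -0.1538  0.087 ] F [11.7  1.9  4.7] op 0.014026920708764606
```

```bash
python3 - <<'E'
from h import *
import pickle
a=cam('scene');b=cam('top');pickle.dump((a,b),open('c5.pkl','wb'))
save('press',cv2.resize(a['img'][125:210,170:283],(800,600),interpolation=cv2.INTER_CUBIC))
E
python3 k.py c5.pkl; python3 s.py
```

```text
white 128
 dir [ 0.0144 -0.9999  0.0009] tilt 3.5246682 yaw 89.17765 ctr [ 0.0247 -0.0094 -0.0069] x ext 0.005104356725664365 0.04257499286760281
 z -0.014 2 x [-0.0301  0.0176] y [-0.0126  0.013 ]
 z -0.008 36 x [-0.0313  0.0229] y [-0.0274  0.0041]
 z -0.002 23 x [-0.0193  0.0228] y [-0.0294  0.0022]
 z 0.004 40 x [-0.0194  0.0231] y [-0.0285 -0.0004]
 z 0.01 39 x [-0.0243  0.0214] y [-0.0259 -0.0021]
 z 0.016 34 x [-0.0237  0.0187] y [-0.0249 -0.0021]
 z 0.022 18 x [-0.0236  0.02  ] y [-0.0198 -0.0053]
 z 0.028 18 x [-0.0263  0.0165] y [-0.0203 -0.0055]
 z 0.034 20 x [-0.0292  0.0156] y [-0.0203  0.0036]
 z 0.04 6 x [-0.0086  0.0006] y [-0.0238 -0.0191]
 z 0.046 13 x [-0.0083  0.0039] y [-0.0223  0.0055]
to stem [-0.0033  0.0001 -0.    ] [-0.01 -0.45  0.02] [ 0.5031 -0.1541  0.088 ] F [23.9  0.   8.1] op 0.013894437710572523
```

View pics/press.png

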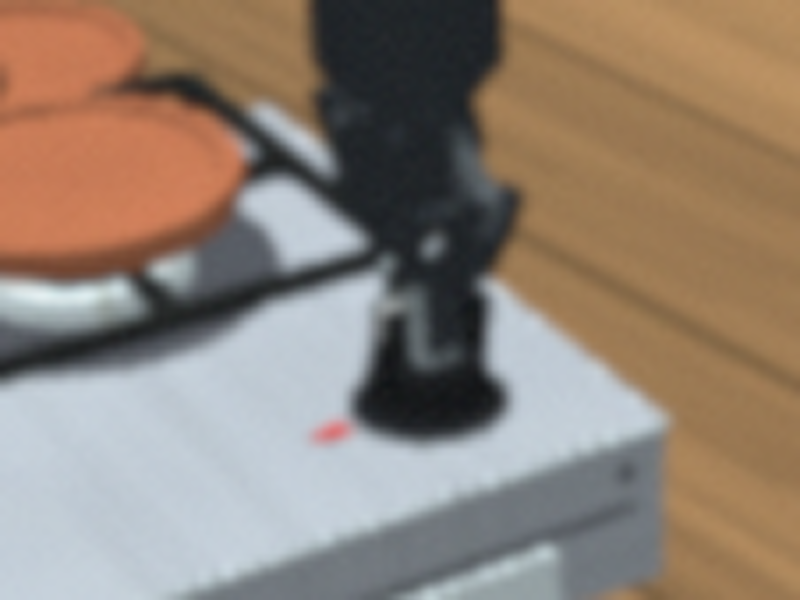

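```bash

python3 -m handwheel '[[0,0,-0.0005,0,0,0],[0,0,0,0,0,0],[0,0,0,0,0,0],[0,0,0,0,0,0],[0,0,0,0,0,0],[0,0,0,0,0,0],[0,0,0,0,0,0],[0,0,0,0,0,0]]'
python3 s.py; python3 w.py
```

```text
time: 38.38
ee_pos: [0.4995, -0.1537, 0.0868]
tcp_rot: [180.0, 0.0, -8.3]
wrist_force: [0.7, 2.6, 4.6]
opening: 0.0138
to stem [ 0.0003 -0.     -0.    ] [ 0.01  0.03 -0.  ] [ 0.4995 -0.1537  0.0868] F [0.7 2.6 4.6] op 0.013795254191446829
pos [ 0.4995 -0.1537  0.0868] rot [ 1.7999e+02  3.0000e-02 -8.2700e+00] q [-17.1   0.6  -8.3  81.1  -0.  171.2] F [0.7 2.6 4.6] op 0.0138
```

```bash
python3 - <<'E'
from h import *
import pickle
from k import kn
for i in range(6):
    a=cam('scene'); o=monitor.get_obs(); print(o['time'].__round__(2),o['ee_pos'].round(4),o['wrist_force'].round(1),o['qd'].round(1))
kn(a,o['ee_pos'],o['tcp_rot'][2]); pickle.dump((a,a),open('c6.pkl','wb'))
E
```

```text
38.43 [ 0.4995 -0.1536  0.0867] [1.  2.4 4.2] [ 0.   0.  -0.1 -0.3  0.  -0.1]
38.48 [ 0.4995 -0.1537  0.0866] [1.1 2.3 4.6] [-0.   0.1  0.1 -0.   0.  -0. ]
38.53 [ 0.4995 -0.1537  0.0866] [0.6 2.1 4. ] [ 0.1 -0.  -0.  -0.  -0.  -0.1]
38.58 [ 0.4995 -0.1537  0.0866] [1.5 2.6 4.9] [-0.1  0.1  0.1  0.1 -0.  -0.1]
38.63 [ 0.4995 -0.1537  0.0866] [1.5 2.7 4.8] [-0.  -0.  -0.1 -0.  -0.  -0. ]
38.68 [ 0.4995 -0.1537  0.0865] [0.5 2.5 5.2] [ 0.   0.   0.1 -0.  -0.   0.1]
white 119
 dir [0.145  0.9894 0.0126] tilt 4.958158 yaw -81.66265 ctr [ 0.0289 -0.0045 -0.0065] x ext 0.00538545978871972 0.043986406301251196
 z -0.008 32 x [-0.0272  0.0268] y [-0.0263  0.0084]
 z -0.002 23 x [-0.0134  0.0267] y [-0.0287  0.0057]
 z 0.004 37 x [-0.0164  0.0265] y [-0.0285 -0.0048]
 z 0.01 36 x [-0.0132  0.0258] y [-0.0266 -0.0014]
 z 0.016 41 x [-0.018   0.0227] y [-0.0258 -0.0054]
 z 0.022 12 x [-0.0181  0.0247] y [-0.0095 -0.0061]
 z 0.028 20 x [-0.022   0.0207] y [-0.0212 -0.0057]
 z 0.034 19 x [-0.0181  0.0203] y [-0.0215 -0.0053]
 z 0.04 10 x [-0.0192  0.0121] y [-0.0233 -0.0018]
 z 0.046 8 x [-0.0035  0.0058] y [-0.0236  0.0077]
```

Stable again; that excursion was a transient. Vertical force is only about 5 N, so I'll press further in small steps until the stop is clear.

```bash

python3 -m handwheel '[[0,0,0.0005,0,0,0],[0,0,0.0005,0,0,0],[0,0,0,0,0,0],[0,0,0,0,0,0],[0,0,0,0,0,0],[0,0,0,0,0,0],[0,0,0,0,0,0],[0,0,0,0,0,0]]'
python3 s.py
python3 -m handwheel '[[0,0,0.0005,0,0,0],[0,0,0.0005,0,0,0],[0,0,0,0,0,0],[0,0,0,0,0,0],[0,0,0,0,0,0],[0,0,0,0,0,0],[0,0,0,0,0,0],[0,0,0,0,0,0]]'
python3 s.py; python3 - <<'E'
from h import *
from k import kn
np.set_printoptions(precision=4,suppress=True)
Z=[]
for i in range(4):
    a=cam('scene');o=monitor.get_obs();W=pts(a);t=np.radians(-8.27);X=np.array([np.cos(t),np.sin(t)]);Y=np.array([np.sin(t),-np.cos(t)])
    d=W[...,:2]-[.4997,-.1537];x=d@X;y=d@Y;z=W[...,2];Z.append(np.stack([x,y,z]))
M=np.nanmedian(Z,0);x,y,z=M
for nm,m in (('+x end',(x>.012)&(x<.026)),('-x end',(x<-.012)&(x>-.026))):
    k=m&(abs(y)<.009)&(z>.11)&(z<.14); print(nm,k.sum(),np.percentile(z[k],[50,75,90,97]) if k.sum() else '')
k=(np.hypot(x,y)<.0265)&(np.hypot(x,y)>.018)&(abs(y)>.012)&(z>.09)&(z<.112); print('skirt top',k.sum(),np.percentile(z[k],[25,50,75,90]))
for s in(1,-1):
    q=k&(x*s>0); print(' x sign',s,q.sum(),np.percentile(z[q],[50,75,90]) if q.sum() else '')
print(o['ee_pos'],o['wrist_force'],o['time'])
E
```

```text
time: 39.35
ee_pos: [0.4995, -0.1537, 0.0857]
tcp_rot: [180.0, 0.0, -8.3]
wrist_force: [0.6, 2.8, 5.5]
opening: 0.014
to stem [ 0.0003 -0.     -0.    ] [ 0.    0.03 -0.  ] [ 0.4995 -0.1537  0.0857] F [0.6 2.8 5.5] op 0.014013342391130341
time: 40.02
ee_pos: [0.4995, -0.1537, 0.0848]
tcp_rot: [180.0, 0.0, -8.3]
wrist_force: [0.5, 2.1, 7.3]
opening: 0.014
to stem [ 0.0003 -0.     -0.    ] [0.   0.03 0.  ] [ 0.4995 -0.1537  0.0848] F [0.5 2.1 7.3] op 0.0139557263782462
+x end 38 [0.1218 0.1261 0.1279 0.1283]
-x end 16 [0.1217 0.1258 0.1265 0.1268]
skirt top 66 [0.0945 0.0987 0.1022 0.1031]
 x sign 1 40 [0.0981 0.1022 0.1035]
 x sign -1 26 [0.0989 0.102  0.1028]
[ 0.4995 -0.1537  0.0848] [-0.0412  0.6991  6.9907] 40.2167<stdin>:8: RuntimeWarning: All-NaN slice encountered
```

The force climbs about 1.7 N per mm, matching the spring rate with no slip. The skirt top at about 0.1025 puts the stem roughly 3–3.5 mm down. I'll add 0.6 mm, short of ramming the stop, and check it stays stable.

```bash

python3 -m handwheel '[[0,0,0.0003,0,0,0],[0,0,0.0003,0,0,0],[0,0,0,0,0,0],[0,0,0,0,0,0],[0,0,0,0,0,0],[0,0,0,0,0,0],[0,0,0,0,0,0],[0,0,0,0,0,0]]'
python3 -m handwheel '[[0,0,0,0,0,0],[0,0,0,0,0,0],[0,0,0,0,0,0],[0,0,0,0,0,0],[0,0,0,0,0,0],[0,0,0,0,0,0],[0,0,0,0,0,0],[0,0,0,0,0,0]]'
python3 -m handwheel '[[0,0,0,0,0,0],[0,0,0,0,0,0],[0,0,0,0,0,0],[0,0,0,0,0,0],[0,0,0,0,0,0],[0,0,0,0,0,0],[0,0,0,0,0,0],[0,0,0,0,0,0]]'
python3 s.py; python3 - <<'E'
from h import *
import pickle
np.set_printoptions(precision=4,suppress=True)
a0,b0=pickle.load(open('c0.pkl','rb'))
Z=[pts(cam('scene')) for i in range(4)]; W=np.nanmedian(Z,0); a=cam('scene'); b=cam('top')
t=np.radians(-8.27);X=np.array([np.cos(t),np.sin(t)]);Y=np.array([np.sin(t),-np.cos(t)])
d=W[...,:2]-[.4997,-.1537];x=d@X;y=d@Y;z=W[...,2];r=np.hypot(x,y)
k=(r<.0265)&(r>.018)&(abs(y)>.012)&(z>.09)&(z<.112)
for s in(1,-1): print('skirt',s,np.percentile(z[k&(x*s>0)],[75,90]))
for s in(1,-1):
    q=(x*s>.012)&(x*s<.026)&(abs(y)<.009)&(z>.11)&(z<.14); print('bar',s,q.sum(),np.percentile(z[q],[75,90,97]))
# bystanders: colour mask centroids then / now
for n,f in (('cap red',lambda I:(I[...,0]>150)&(I[...,1]<50)),('mug blue',lambda I:(I[...,2]-I[...,0]>50)&(I[...,1]<110)),('testo',None)):
    for c in (a0,a):
        I=c['img'].astype(int)
        if f is None: P=pts(c); m=(I[...,0]-I[...,2]>70)&(P[...,2]>.127)&(P[...,2]<.136)&(np.hypot(P[...,0]-.55,P[...,1]+.35)<.2)
        else: m=f(I)
        print(n,m.sum(),np.argwhere(m).mean(0)[::-1])
# spoon: image difference at its place in the scene view
dd=abs(a['img'].astype(int)-a0['img'].astype(int)).sum(-1); print('spoon diff',dd[215:265,345:410].mean(),'tray lip L',dd[0:5,0:5].mean())
o=monitor.get_obs();print(o['time'],o['ee_pos'],o['wrist_force'])
E
```

```text
time: 40.88
ee_pos: [0.4996, -0.1537, 0.0844]
tcp_rot: [180.0, 0.0, -8.3]
wrist_force: [0.1, 2.2, 8.3]
opening: 0.0143
time: 41.55
ee_pos: [0.4996, -0.1537, 0.0844]
tcp_rot: [180.0, 0.0, -8.3]
wrist_force: [-0.5, 3.5, 8.6]
opening: 0.014
time: 42.22
ee_pos: [0.4996, -0.1537, 0.0844]
tcp_rot: [180.0, 0.0, -8.3]
wrist_force: [0.4, 2.2, 7.0]
opening: 0.0138
to stem [ 0.0002 -0.     -0.    ] [0.01 0.01 0.  ] [ 0.4996 -0.1537  0.0844] F [0.4 2.2 7. ] op 0.013776608315174898
skirt 1 [0.1011 0.1027]
skirt -1 [0.1022 0.1029]
bar 1 42 [0.1256 0.1269 0.1274]
bar -1 15 [0.1252 0.1259 0.126 ]
cap red 70 [395.3    337.7714]
cap red 85 [395.8471 336.0588]
mug blue 2041 [314.2607 329.1725]
mug blue 2040 [314.2706 329.2691]
testo 687 [178.623  149.7234]
testo 703 [178.623 149.899]
spoon diff 3.491076923076923 tray lip L 3.76
42.5167 [ 0.4996 -0.1537  0.0844] [-0.2073  2.5236  7.7634]<stdin>:5: RuntimeWarning: All-NaN slice encountered
```

```bash
python3 - <<'E'
from h import *
print(order.job_done()); o=monitor.get_obs(); print(o['time'],o['ee_pos'],o['wrist_force'])
E
```

```text
the job is handed in; nothing more can be done
None
the job is handed in; nothing more can be done
```

I slid the tray home, put the knob on the stem with its pointer towards the red wedge, and handed the job in at 42.5 s with the gripper still holding the knob pressed down.

**Last checks**
- **Tray:** a final push from behind held at 19.5 N without moving. The lip measured about 5 mm proud of the front, against 4 mm nominal, which is within camera noise. I did not measure the tray again after fitting the knob; a later picture showed it still in place.
- **Knob:** it went past the depth where a wrongly turned knob would jam, with almost no resistance. The spring force started where the bore should bottom out on the stem.
- **Press:** about 7–8.6 N and steady for 1.6 s before hand-in. I estimate the stem at about 3.3–4 mm of its 4.5 mm travel, and kept it just short of ramming the stop.
- **Bystanders:** the dish, mug and spoon show no change in the pictures. The jar's red cap gave a small, weak reading about 2 pixels off, most likely shading.

**What went wrong**
- **First tray grip:** it closed on nothing, because the fingers sit about 37 mm higher along the tool axis than the reported tool position. I corrected for that from the pictures.
- **Joint limit:** turning the knob too early ran the last joint into its limit and dragged the held knob over the hob's left side. I saw up to about 79 N at the wrist, under the 120 N limit. I cannot tell whether the arm or the gripper's body itself pressed on anything with over 40 N. The knob tilted in the jaws, so I stood it on the deck, measured it and gripped it again.
- **Sideways slip:** a brief slip of about 3 mm with 24 N happened at my first try at the stop. The knob shifted slightly in the grip and then held.

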